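# Gap check of clamp blocks

### The arm

A 7-joint arm with a two-finger parallel gripper is mounted at the origin on a cart in front of the work surface, level with it; the furniture and walls round the work are solid. World frame = base frame: x ahead of the robot, y to its left, z up, the work surface at z = 0. Lengths are in m, angles in rad, forces in N, time in s.
With the tool pointing down it reaches from about 0.425 to 0.925 m from the base axis. Payload 6.8 kg.
Tool frame: the origin (TCP) lies at the very end of the fingers, on their centre line; the grasp point (between the pads) lies 19 mm behind it (r.tcp_to_grasp is the distance from the TCP to the grasp point, in m); z points along the fingers, y is the line along which they close (so a half turn about z gives the same grasp; the last joint's range is limited). The gripper opens to 85 mm and grips with 20 to 120 N. Pads are 22 mm wide; open, the fingers measure 114 mm over their backs; the gripper's body (76 mm by 85 mm) begins 54 mm behind the grasp point. The pads swing forward as they close: fully open they stand 13 mm farther back than shut.
Start: joints at [1.182, 0.477, 0.022, 1.555, -0.011, 1.109, -0.083], TCP at [0.187, -0.649, 0.231] pointing down, gripper open.
Joint ranges: [-2.96, 2.96], [-0.34, 2.1], [-1.41, 1.46], [0.24, 2.44], [-1.37, 4.51], [0.17, 1.92], [-2.96, 2.96]. Speed limits (rad/s): [2.39, 2.39, 3.14, 3.14, 3.14, 3.14, 3.14].

### API

Orientations are given as a rotation vector (axis times angle).
In Python, from bench import r gives the robot as it stands.
- The arm moves only by the tool step_arm, never from a script. Its argument "moves" is a list of rows, each a list of 7 numbers: the shift along the tool's x, y, z in mm, then the turn, a rotation vector about the tool's x, y, z in rad, then the finger opening in mm, from 0 to 85.4. A call has 1 to 8 rows; each row is the pose to reach, as a shift and turn from the pose commanded when the call began, along the tool's axes at that moment; what a row does not reach only later rows make up. A row lasts 1/10 s, in which the tool goes at most 50 mm and 8.59 degrees, less where a joint would pass 70% of its speed; a pose out of reach is approached as far as the arm can. A call with a gripper value outside its range is refused whole. The fingers move at their own pace and stop on an object; "grip_force" is the grip in N (left out, the last holds). Time passes only in rows, so rows that repeat a pose let the fingers close. It gives the time, the measured TCP pose, the force, the opening and the grip force at its end, in the units of the state.
- r.get_obs(): the state, without advancing time (a new reading comes with each control period).
- r.grab_frame(name): name is "scene" or "top"; returns a dict with "image" (420x560x3 uint8, red, green, blue), "depth" (420x560 float32, m along the optical axis (not along the pixel's ray), 0 where there is no reading), "mtx" (3x3 intrinsics, pixels), "k1" (the pictures are not rectified: a ray, as slopes to the right and down, at radius r is drawn at 1 + k1 r^2 times it, then the intrinsics apply), "rvec" (rotation vector, rad) and "tvec" (3), from world to camera coordinates, as OpenCV has them. Camera axes: x right, y down, z forward; pixel columns grow to the right and rows downward; lengths in m; the calibration is good to about 2 mm. A picture is of the moment at which its call begins.
- r.hand_in(): hands the job in; it is judged then, once.
The state is a dict: "clock": time; "joints": joint angles; "qvel": joint speeds; "tau": joint torques, N m; "tcp_pos": TCP position; "orientation": TCP orientation; "contact_force": force on the tool from outside, world axes, zero at the start; "moment": the same for the moment, N m; "grip_width": finger opening in m; "gripper_force": force on a finger pad.
Only numpy, scipy, OpenCV 4.12 (cv2) and the standard library are available. Lean on these libraries where they do the work, as an engineer would, in place of code of your own. Each camera call takes 0.05 s, during which the arm holds its last target. There are 200 camera calls.

### The job

Check every clamp block in the rack by sliding the blade of the feeler gauge into the gap in its front: in a sound block it goes fully home, pushing the tell-tale pin far out at the back; in a faulty one it jams about a third of the way in, the pin barely out. Put all sound blocks upright into the open drawer and slide the drawer fully shut; leave the faulty ones standing in the rack. Finish with the gauge standing on its rubber mat, and do not disturb the vial and the tape roll.

Things in the scene. Friction and masses are not known exactly. Their poses are not given: they have to be found in the camera images.
- block_1: steel clamp block 40 (x) x 34 (y) x 30 mm high plus a grip rib on top, 28 (x) x 12 (y) mm, to 54 mm; 0.14-0.24 kg, upright in a rack bay; None if absent. Origin: centre of underside; front = -x. Gap in the front face: 8 mm wide, 6 to 24 mm high, closed above; sound: 32 mm deep; faulty: too narrow for the blade from 10 mm in. They look alike
- pin_1 (a joint): tell-tale pin of block_1, 5 mm thick, on the gap's centre line, 15 mm above the underside: 0 = not pushed (inner end in the gap, 4 mm behind the block's front, outer end flush with its back), 0.028 = pushed 28 mm out of the back by a blade fully home. A jammed blade pushes it only 6 to 8 mm. Friction 0.6 N, stays where it is left
- block_2: clamp block like block_1 in every outer size; None if absent. Origin: centre of the underside, front = -x, z up
- pin_2 (a joint): tell-tale pin of block_2, like pin_1; 0 = not pushed, 0.028 = fully pushed out at the back
- block_3: clamp block like block_1 in every outer size; None if absent. Origin: centre of the underside, front = -x, z up
- pin_3 (a joint): tell-tale pin of block_3, like pin_1; 0 = not pushed, 0.028 = fully pushed out at the back
- block_4: clamp block like block_1 in every outer size; None if absent. Origin: centre of the underside, front = -x, z up
- pin_4 (a joint): tell-tale pin of block_4, like pin_1; 0 = not pushed, 0.028 = fully pushed out at the back
- block_5: clamp block like block_1 in every outer size; None if absent. Origin: centre of the underside, front = -x, z up
- pin_5 (a joint): tell-tale pin of block_5, like pin_1; 0 = not pushed, 0.028 = fully pushed out at the back
- feeler: feeler gauge, stands by itself, 0.1-0.16 kg: steel foot x -30 to 20, y -20 to 20 mm, 7 mm thick; black handle 30 (x) x 12 (y) mm up to 58 mm high; blade 4 mm thick (y), 12 to 22 mm above the underside, out level in +x to a rounded tip 75 mm from the origin. Origin: under the handle. With the underside 2 mm over the table the blade is at mid-height of the gaps
- rack: fixed aluminium rack: base plate x -32 to 34 mm, 244 (y) x 4 mm thick; five bays at y = -92, -46, 0, 46, 92 mm, each 42 mm wide, parted by ribs 12 mm high; back wall x 25 to 31 mm, 14 mm high, against which blocks stop when pushed in +x (pins pass over it). Front (-x) open. Origin: under the middle bay, at table height; blocks stand on the plate
- mat: fixed black rubber mat, 130 (x) x 80 (y) x 2 mm, where the feeler gauge belongs. Origin: centre of the underside
- chest_drawer0 (a joint): opening of the drawer of the fixed grey storage box (190 x 220 x 100 mm high): 0 = shut, about 0.125 m = fully open; starts open. Slides along the box's x axis, towards the robot to open; about 1 N of friction, and stays where it is left
- drawer_floor (a point): centre of the drawer's inner floor, moving with the drawer; axes of the box (x to the back, z up). Inside 145 (x) x 178 (y) mm, walls up to 56 mm above this floor. Seen from above, the box's roof covers what lies farther back than x = (opening of the drawer) - 79 mm
- chest_drawer0_handle (a point): middle of the drawer's steel bar handle, which lies along y, 120 mm long, 11 mm thick, its axis 35 mm in front of the drawer's front panel; about 62 mm above the table; moves with the drawer
- vial: bystander: clear round tube with a blue cap, 30 mm wide, 75 mm high, standing behind the rack; origin at its underside
- tape: bystander: roll of black tape, 62 mm wide, 19 mm high, lying on the left of the table; origin at its underside
Not all that is in view belongs to the job. What is shaped like the block_5 but green or red is not meant.

How it is judged:
By the outcome, as a careful person would: the job done as asked, in the order asked, and still so for the second after the job is handed in, with the robot touching nothing.
Of block_1, block_2, block_3, block_4, block_5 only 4 to 5 are there at a start; the rules pass over those that are not, and their reading is None.
At some moment in a run one of feeler may be knocked a few centimetres aside while the robot is not near it.
Once in a run the grip may slacken for a moment while it holds something.
It also fails if it takes over 208 s, if anything falls off the work surface, if the arm or the gripper's body presses on something with over 40 N, if the wrist force passes 120 N, or if a joint passes its speed limit or range.

## Working session

There is one attempt and no reset: what is moved stays moved. The work goes in short steps, Python scripts to look and compute and a tool call to move; the robot and the scene stay as the last step left them, time stands still between calls to the robot, and variables do not carry over. Pictures are saved under pics/ and viewed, at most 14 in all, crops included, and the job is handed in when it is done.

Besides the shell and the picture viewer there is one more tool, called after ">>>" by a JSON object that holds its "op" and its "data", one argument or row to a line. step_arm: Moves the arm, as the interface text tells. Its arguments: {"type":"object","properties":{"moves":{"type":"array","items":{"type":"array","items":{"type":"number"}}},"grip_force":{"type":"number"}},"required":["moves"]}

```bash
mkdir -p pics; ls; cat > h.py <<'E'
import numpy as np, cv2
from bench import r
def grab(n):
    f=r.grab_frame(n); f['R']=cv2.Rodrigues(np.array(f['rvec'],float))[0]; f['t']=np.array(f['tvec'],float).ravel(); return f
def save(f,n,box=None,s=1):
    im=f['image'][:,:,::-1]
    if box: a,b,c,d=box; im=im[b:d,a:c]
    if s!=1: im=cv2.resize(im,None,fx=s,fy=s,interpolation=cv2.INTER_CUBIC)
    cv2.imwrite('pics/'+n+'.png',im)
def slopes(f,uv):
    uv=np.atleast_2d(np.array(uv,float)); K=np.array(f['mtx'],float)
    d=np.stack([(uv[:,0]-K[0,2])/K[0,0],(uv[:,1]-K[1,2])/K[1,1]],1); s=d.copy()
    for _ in range(20): s=d/(1+f['k1']*(s**2).sum(1,keepdims=True))
    return s
def plane(f,uv,z):
    s=slopes(f,uv); d=np.c_[s,np.ones(len(s))]@f['R']; c=-f['R'].T@f['t']
    return c+d*((z-c[2])/d[:,2])[:,None]
def dep(f,uv):
    uv=np.atleast_2d(np.array(uv)); s=slopes(f,uv); z=f['depth'][uv[:,1].astype(int),uv[:,0].astype(int)]
    return (np.c_[s,np.ones(len(s))]*z[:,None]-f['t'])@f['R']
def proj(f,P):
    P=np.atleast_2d(np.array(P,float))@f['R'].T+f['t']; s=P[:,:2]/P[:,2:]; s=s*(1+f['k1']*(s**2).sum(1,keepdims=True))
    K=np.array(f['mtx']); return s*[K[0,0],K[1,1]]+[K[0,2],K[1,2]]
def cloud(f):
    v,u=np.mgrid[0:420,0:560]; return dep(f,np.c_[u.ravel(),v.ravel()]).reshape(420,560,3)
E
python3 - <<'E'
from h import *
for n in ('scene','top'):
    f=grab(n); save(f,n+'0',s=1.4); print(n,f['mtx'],f['k1'],-f['R'].T@f['t'],f['R'][2])
print(r.get_obs())
E
```

```text
pics
scene [[500.10812      0.         275.40593009]
 [  0.         500.10812    212.2788849 ]
 [  0.           0.           1.        ]] -0.1807486501641262 [0.08049012 0.69754226 1.16811966] [ 0.36767083 -0.50523016 -0.78074365]
top [[409.92503184   0.         277.91141919]
 [  0.         409.92503184 202.50782782]
 [  0.           0.           1.        ]] 0.027665660894886843 [0.49224517 0.01731683 1.19883273] [ 0.09063445 -0.02294359 -0.9956199 ]
{'clock': 0.1, 'joints': array([ 1.18189058,  0.47772207,  0.02233465,  1.5563234 , -0.01152661,
        1.10929222, -0.08312038]), 'qvel': array([-0.0002133 , -0.0010065 ,  0.00049334, -0.00271178, -0.00101203,
        0.00139864, -0.00010871]), 'tau': array([ 5.49113494e-03, -5.97755706e+01,  1.61408722e+00, -2.81952381e+01,
        1.28305564e-02,  5.08249053e-03, -1.09778750e-05]), 'tcp_pos': array([ 0.18692218, -0.64806309,  0.23043198]), 'orientation': array([-3.10910853e+00, -4.39411360e-01,  4.94520046e-04]), 'contact_force': array([-0.4057567 ,  0.40026982, -0.06110866]), 'moment': array([-0.00958158, -0.0511985 ,  0.06284405]), 'gripper_force': 0.0, 'grip_width': 0.08534661951608695}
```

View pics/scene0.png

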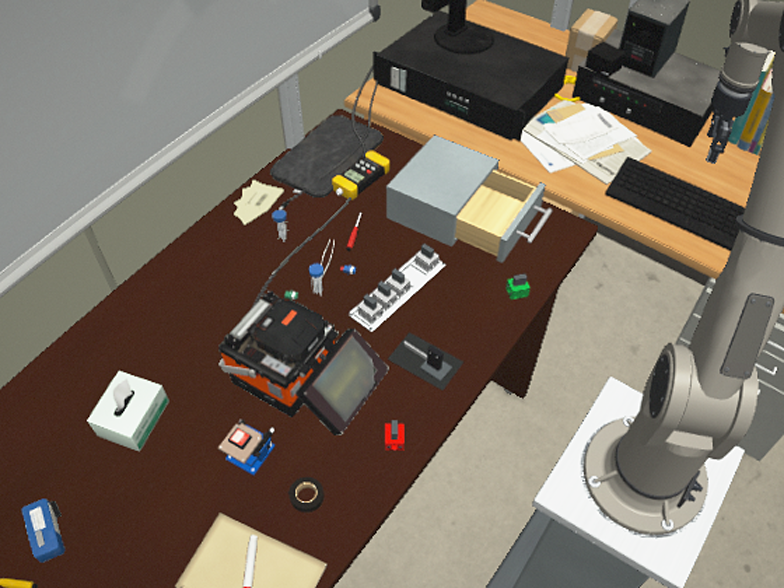

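View pics/top0.png

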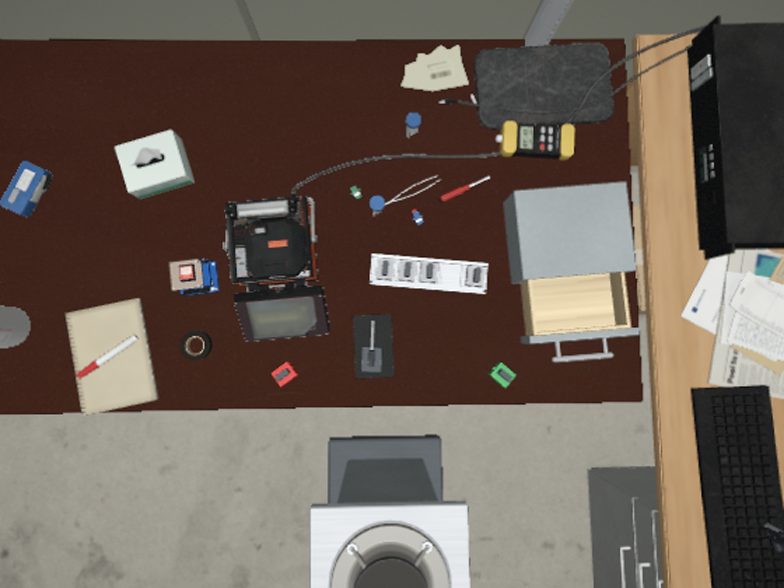

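The top view (at 1.4x) shows the rack at (428,273). It holds four dark-ribbed blocks at (384,268), (407,268), (430,271) and (477,275), and the fourth bay from the left is empty. The gauge stands on its mat at (372,350) with the blade towards the rack. The open drawer is at (578,305), with its handle at (583,350).

Lookalikes are the red block (285,375), the green block (503,375), and a second vial at (413,120) besides the one at (376,203). The tape is at (196,345).

```bash
cat > meas.py <<'E'
from h import *
f=grab('top'); C=cloud(f); hsv=cv2.cvtColor(f['image'],cv2.COLOR_RGB2HSV); np.set_printoptions(precision=4,suppress=True)
X,Y,Z=C[...,0],C[...,1],C[...,2]
V=hsv[...,2].astype(int); S=hsv[...,1].astype(int)
# rack: bright, low sat, in region
m=((V>170)&(S<40)).astype(np.uint8); m[:175]=0;m[215:]=0;m[:,:255]=0;m[:,355:]=0
m=cv2.morphologyEx(m,cv2.MORPH_CLOSE,np.ones((9,9)))
c=max(cv2.findContours(m,0,2)[0],key=cv2.contourArea); rr=cv2.minAreaRect(c); bx=cv2.boxPoints(rr)
P=plane(f,bx,0.004); print('rack',bx,P, [np.linalg.norm(P[i]-P[(i+1)%4]) for i in range(4)],P.mean(0))
# ribs: height 0.050..0.065
def blobs(mask,nm,z,lo=6,hi=3000):
    n,l,s,c=cv2.connectedComponentsWithStats(mask.astype(np.uint8))
    for i in range(1,n):
        if lo<s[i,4]<hi:
            print(nm,c[i],s[i],'planexy',plane(f,c[i],z)[0],'medz',np.median(Z[l==i]))
reg=np.zeros(V.shape,bool); reg[175:215,255:355]=1
blobs(reg&(V<95)&(Z>0.03),'rib',0.058)
reg[:]=0; reg[215:280,245:290]=1
blobs(reg&(Z>0.04),'handle',0.060)
m=reg&(V<80); blobs(m,'matdark',0.002)
reg[:]=0; reg[185:262,365:470]=1
print('depth drawer',[ (p,dep(f,[p])[0]) for p in [(410,215),(412,225),(395,225),(412,241),(416,252),(395,256),(437,255),(405,150),(372,241),(456,238)]])
E
python3 meas.py; python3 - <<'E'
from h import *
f=r.grab_frame('top')
im=f['image'][:,:,::-1]
a=cv2.resize(im[175:280,240:360],None,fx=5,fy=5,interpolation=cv2.INTER_NEAREST)
cv2.imwrite('pics/c1.png',a)
E
```

```text
rack [[263.2897 202.5241]
 [265.1241 180.5103]
 [348.131  187.4276]
 [346.2966 209.4414]] [[ 0.6015  0.0326  0.004 ]
 [ 0.6664  0.0264  0.004 ]
 [ 0.6429 -0.2178  0.004 ]
 [ 0.578  -0.2104  0.004 ]] [np.float64(0.06519926385672306), np.float64(0.24531671133301924), np.float64(0.06534766222289178), np.float64(0.24410553836808438)] [ 0.6222 -0.0923  0.004 ]
rib [338.7 196.2] [338 192   2   9  10] planexy [ 0.6117 -0.1799  0.058 ] medz 0.05738808936829337
handle [264.5 255. ] [263 250   4  11  44] planexy [0.4512 0.0302 0.06  ] medz 0.059443088654017845
matdark [267.2231 246.2769] [ 245  215   45   65 2618] planexy [0.4741 0.0227 0.002 ] medz 0.0002762507642165373
matdark [265.     254.0345] [263 250   5  12  29] planexy [0.4519 0.0294 0.002 ] medz 0.059411519256024954
depth drawer [((410, 215), array([ 0.5584, -0.3914,  0.0199])), ((412, 225), array([ 0.5292, -0.394 ,  0.0255])), ((395, 225), array([ 0.5299, -0.3455,  0.0239])), ((412, 241), array([ 0.4839, -0.3714,  0.0843])), ((416, 252), array([ 0.4513, -0.4109,  0.    ])), ((395, 256), array([ 0.4434, -0.3289,  0.0661])), ((437, 255), array([ 0.442 , -0.4701,  0.0042])), ((405, 150), array([ 0.7317, -0.3574,  0.101 ])), ((372, 241), array([ 0.485 , -0.2786,  0.0198])), ((456, 238), array([ 0.4904, -0.532 , -0.0044]))]
```

View pics/c1.png

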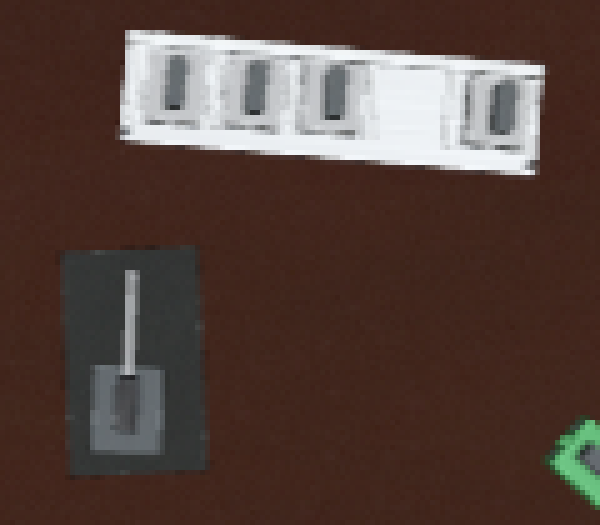

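The crop shows the gauge with its blade pointing up, handle near crop (127,405). The four ribs are at crop (175,82), (256,87), (336,92) and (504,107), and the rack measures 65 x 244 mm, as given. Next come the finer rib, gauge and drawer positions.

```bash
cat > meas2.py <<'E'
from h import *
np.set_printoptions(precision=4,suppress=True)
RO=np.array([0.6212,-0.0922]); ry=-0.0962; rx=np.array([np.cos(ry),np.sin(ry)]); ryv=np.array([-rx[1],rx[0]])
def torack(p): d=np.array(p)[:2]-RO; return np.array([d@rx,d@ryv])*1000
def world(x,y): return RO+(x*rx+y*ryv)/1000
def ribs(f):
    g=f['image'].max(2).astype(float); out=[]
    for b in (92,46,0,-46,-92):
        w=np.r_[world(3,b),0.058]; u,v=proj(f,w)[0]; a,c=int(round(u)),int(round(v))
        p=g[c-8:c+9,a-6:a+7]; W=np.clip(150-p,0,60); vv,uu=np.mgrid[c-8:c+9,a-6:a+7]
        if W.sum()<600: continue
        q=plane(f,[(W*uu).sum()/W.sum(),(W*vv).sum()/W.sum()],0.058)[0]; out.append((b,W.sum(),torack(q),q[:2]))
    return out
def feeler(f,box):
    a,b,c,d=box; im=f['image'].astype(int); g=im.max(2)
    m=np.zeros(g.shape,np.uint8); m[b:d,a:c]=(g>115)[b:d,a:c]
    n,l,s,ce=cv2.connectedComponentsWithStats(m); return [(ce[i],s[i]) for i in range(1,n) if s[i,4]>8]
if __name__=='__main__':
    f=grab('top')
    for o in ribs(f): print(o)
    print(f['image'][225:270,264:268].max(2)[::2].tolist())
    C=cloud(f); Z=C[...,2]
    # gauge handle from height, foot from plane
    m=np.zeros(Z.shape,bool); m[240:275,250:285]=1; m&=(Z>0.04); print('handle',plane(f,np.argwhere(m).mean(0)[::-1],0.06))
    g=f['image'].max(2).astype(float)
    for v in range(229,250,3):
        w=np.clip(g[v,258:275]-90,0,None); 
        if w.sum()>50: u=(w*np.arange(258,275)).sum()/w.sum(); print(v,plane(f,[u,v],0.024)[0])
    # drawer: wood colour
    hsv=cv2.cvtColor(f['image'],cv2.COLOR_RGB2HSV); w=((hsv[...,0]>10)&(hsv[...,0]<32)&(hsv[...,1]>50)&(hsv[...,2]>110)).astype(np.uint8); w[:,460:]=0; w[:,:360]=0; w[:190]=0
    c=max(cv2.findContours(w,0,2)[0],key=cv2.contourArea); bx=cv2.boxPoints(cv2.minAreaRect(c)); print('wood',bx,plane(f,bx,0.075)[:,:2],plane(f,bx,0.02)[:,:2])
    # roof plane
    m=(abs(Z-0.1)<0.008)&(C[...,1]<-0.15)&(C[...,1]>-0.6)&(C[...,0]>0.5)&(C[...,0]<0.9); m=cv2.morphologyEx(m.astype(np.uint8),cv2.MORPH_OPEN,np.ones((5,5)))
    c=max(cv2.findContours(m,0,2)[0],key=cv2.contourArea); rr=cv2.minAreaRect(c); bx=cv2.boxPoints(rr); P=plane(f,bx,0.1); print('roof',bx,P[:,:2],[np.linalg.norm(P[i]-P[(i+1)%4]) for i in range(4)])
    # handle bar
    m=(Z>0.04)&(Z<0.08)&(C[...,0]>0.38)&(C[...,0]<0.47)&(C[...,1]<-0.2)&(C[...,1]>-0.55); p=C[m]; print('bar',len(p),p.min(0),p.max(0),np.median(p,0)); 
    ii=np.argwhere(m); q=plane(f,ii[:,::-1],0.067); print(q[:,:2].mean(0))
    save(f,'c2',(355,180,465,270),6)
E
python3 meas2.py
```

```text
(92, np.float64(1853.0), array([ 5.1768, 90.7003]), array([ 0.6351, -0.0024]))
(46, np.float64(1504.0), array([-1.227 , 47.0142]), array([ 0.6245, -0.0453]))
(0, np.float64(2037.0), array([4.1251, 0.4201]), array([ 0.6253, -0.0922]))
(-92, np.float64(2251.0), array([  0.3218, -92.2174]), array([ 0.6127, -0.184 ]))
[[56, 53, 53, 53], [53, 53, 53, 54], [52, 140, 150, 100], [53, 142, 154, 104], [54, 141, 150, 101], [55, 167, 167, 99], [53, 167, 167, 99], [54, 167, 155, 75], [82, 171, 157, 75], [83, 172, 157, 75], [83, 173, 152, 58], [84, 173, 150, 56], [145, 185, 161, 111], [72, 78, 79, 86], [72, 76, 75, 83], [77, 79, 73, 82], [82, 80, 70, 82], [83, 79, 66, 96], [89, 89, 76, 96], [113, 112, 112, 113], [95, 97, 95, 95], [54, 53, 53, 53], [67, 61, 56, 54]]
handle [[0.4517 0.0286 0.06  ]]
229 [0.5236 0.0264 0.024 ]
232 [0.515  0.0265 0.024 ]
235 [0.5065 0.0268 0.024 ]
238 [0.498  0.0273 0.024 ]
241 [0.4894 0.0274 0.024 ]
244 [0.4809 0.0275 0.024 ]
247 [0.4725 0.0277 0.024 ]
wood [[373.6345 199.6138]
 [447.2069 193.4828]
 [450.5449 233.5379]
 [376.9724 239.669 ]] [[ 0.5992 -0.2734]
 [ 0.6136 -0.4782]
 [ 0.5029 -0.4814]
 [ 0.4888 -0.2786]] [[ 0.6044 -0.2877]
 [ 0.6195 -0.5024]
 [ 0.5034 -0.5058]
 [ 0.4886 -0.293 ]]
roof [[366.9062 136.0927]
 [448.271  129.1974]
 [453.6574 192.7578]
 [372.2926 199.6532]] [[ 0.7719 -0.2546]
 [ 0.7884 -0.479 ]
 [ 0.6127 -0.4847]
 [ 0.5967 -0.2633]] [np.float64(0.2249862474404497), np.float64(0.17585016576522597), np.float64(0.22195710887410794), np.float64(0.17534937639095097)]
bar 260 [ 0.4    -0.4455  0.0401] [ 0.4694 -0.2245  0.0721] [ 0.446  -0.368   0.0658]
[ 0.4423 -0.3549]
```

View pics/c2.png

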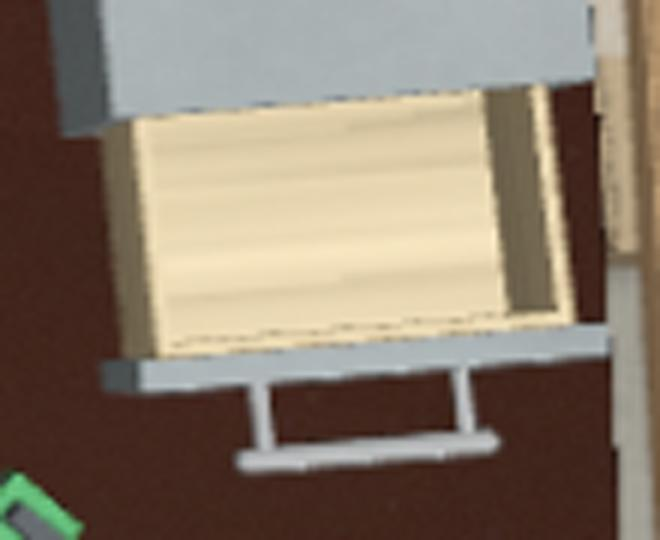

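The crop shows the drawer, empty and square to the box, with the bar handle centre at about crop (368,452), i.e. image (416.3,255.3). Block ribs agree with the bays to about 1 mm, and the gauge is at (0.452, 0.0285) with yaw -0.025. Now moving.

```bash
cat > go.py <<'E'
import sys
from h import *
from scipy.spatial.transform import Rotation as Ro
def goto(*T):
    o=r.get_obs(); p=o['tcp_pos']; R=Ro.from_rotvec(o['orientation']); x=R.as_matrix()[:,0]
    print('t %.2f tcp'%o['clock'],np.round(p,4),'yaw %.4f tilt %s w %.1f F %s gf %.0f'%(np.arctan2(x[1],x[0]),np.round(R.as_matrix()[:2,2],4),o['grip_width']*1e3,np.round(o['contact_force'],1),o['gripper_force']))
    for t in T:
        x,y,z,yaw=t; Rt=Ro.from_euler('z',yaw)*Ro.from_matrix(np.diag([1,-1,-1.]))
        print(np.round(R.inv().apply(np.array([x,y,z])-p)*1e3,1).tolist(),np.round((R.inv()*Rt).as_rotvec(),4).tolist())
if __name__=='__main__': goto(*[tuple(map(float,a.split(','))) for a in sys.argv[1:]])
E
python3 go.py 0.44,-0.35,0.23,-0.025 0.4517,0.0284,0.20,-0.025 0.4517,0.0284,0.022,-0.025
python3 - <<'E'
from h import *
f=grab('top'); print(plane(f,[[416.3,255.3],[395.5,257],[436,253.8]],0.0675))
E
```

```text
t 0.25 tcp [ 0.187  -0.6483  0.2309] yaw 0.2809 tilt [-0.0003  0.0007] w 85.4 F [ 0.2  0.1 -0.6] gf 0
[325.8, -216.5, 1.0] [-0.0008, 0.0002, 0.3059]
[441.9, -576.8, 31.3] [-0.0008, 0.0002, 0.3059]
[441.9, -576.7, 209.3] [-0.0008, 0.0002, 0.3059]
[[ 0.44455264 -0.38721027  0.0675    ]
 [ 0.4406967  -0.32972531  0.0675    ]
 [ 0.44792753 -0.44165275  0.0675    ]]
```

>>> {"op": "step_arm", "data": {
  "moves": [
    [325.8,-216.5,1,0,0,0.306,60],
    [325.8,-216.5,1,0,0,0.306,60],
    [325.8,-216.5,1,0,0,0.306,60],
    [325.8,-216.5,1,0,0,0.306,60],
    [325.8,-216.5,1,0,0,0.306,60],
    [325.8,-216.5,1,0,0,0.306,60],
    [325.8,-216.5,1,0,0,0.306,60],
    [325.8,-216.5,1,0,0,0.306,60]
  ]
}}

```text
clock: 1.1
tcp_pos: [0.442, -0.3476, 0.2306]
orientation: [-3.141, 0.036, -0.001]
contact_force: [1.1, -0.9, 0.8]
grip_width: 0.0601
gripper_force: 0.0
```

```bash
python3 go.py 0.4517,0.0284,0.15,-0.025 0.4517,0.0284,0.022,-0.025
```

```text
t 1.10 tcp [ 0.442  -0.3476  0.2306] yaw -0.0232 tilt [0.0009 0.0003] w 60.1 F [ 1.1 -0.9  0.8] gf 0
[0.9, -376.1, 80.7] [-0.0003, -0.0009, 0.0018]
[0.8, -376.0, 208.7] [-0.0003, -0.0009, 0.0018]
```

>>> {"op": "step_arm", "data": {
  "moves": [
    [0.9,-300,80.7,0,0,0.002,50],
    [0.9,-300,80.7,0,0,0.002,50],
    [0.9,-300,80.7,0,0,0.002,50],
    [0.9,-300,80.7,0,0,0.002,50],
    [0.9,-300,80.7,0,0,0.002,50],
    [0.9,-300,80.7,0,0,0.002,50],
    [0.9,-300,80.7,0,0,0.002,50]
  ]
}}

```text
clock: 1.8
tcp_pos: [0.4479, -0.0448, 0.1488]
orientation: [-3.14, 0.031, 0.002]
contact_force: [-0.1, 0.2, 0.5]
grip_width: 0.0502
gripper_force: 0.0
```

```bash
python3 meas2.py | sed -n '6,13p'; python3 go.py 0.4517,0.0284,0.15,-0.025 0.4517,0.0284,0.022,-0.025
```

```text
handle [[ 0.4447 -0.0033  0.06  ]]
229 [0.5236 0.0263 0.024 ]
232 [0.515  0.0264 0.024 ]
235 [0.5065 0.0268 0.024 ]
238 [0.498  0.0273 0.024 ]
241 [0.4894 0.0274 0.024 ]
244 [0.4809 0.0275 0.024 ]
247 [0.4725 0.0277 0.024 ]
t 1.85 tcp [ 0.4481 -0.0458  0.1489] yaw -0.0201 tilt [-0.0011  0.0014] w 50.2 F [-0.6  0.2 -0.2] gf 0
[2.1, -74.3, -1.0] [-0.0014, 0.0012, 0.0049]
[2.2, -74.1, 127.0] [-0.0014, 0.0012, 0.0049]
```

>>> {"op": "step_arm", "data": {
  "moves": [
    [2.2,-74,0,-0.0014,0.0012,-0.005,45],
    [2.2,-74,0,-0.0014,0.0012,-0.005,45],
    [2.2,-74,30,-0.0014,0.0012,-0.005,45],
    [2.2,-74,70,-0.0014,0.0012,-0.005,45],
    [2.2,-74,100,-0.0014,0.0012,-0.005,45],
    [2.2,-74,127,-0.0014,0.0012,-0.005,45],
    [2.2,-74,127,-0.0014,0.0012,-0.005,45],
    [2.2,-74,127,-0.0014,0.0012,-0.005,45]
  ]
}}

```text
clock: 2.65
tcp_pos: [0.4532, 0.0225, 0.023]
orientation: [3.139, -0.037, 0.001]
contact_force: [0.1, -0.2, 0.7]
grip_width: 0.0449
gripper_force: 0.0
```

```bash
python3 go.py 0.4517,0.0284,0.022,-0.025
```

```text
t 2.65 tcp [0.4532 0.0225 0.023 ] yaw -0.0237 tilt [ 0.0008 -0.0021] w 44.9 F [ 0.1 -0.2  0.7] gf 0
[-1.6, -5.9, 0.9] [0.002, -0.0008, 0.0013]
```

>>> {"op": "step_arm", "data": {
  "moves": [
    [-1.6,-5.9,1,0,0,0,45],
    [-1.6,-5.9,1,0,0,0,45],
    [-1.6,-5.9,1,0,0,0,0],
    [-1.6,-5.9,1,0,0,0,0],
    [-1.6,-5.9,1,0,0,0,0],
    [-1.6,-5.9,1,0,0,0,0],
    [-1.6,-5.9,1,0,0,0,0],
    [-1.6,-5.9,1,0,0,0,0]
  ],
  "grip_force": 60
}}

```text
clock: 3.45
tcp_pos: [0.4519, 0.0295, 0.0223]
orientation: [3.14, -0.035, 0.004]
contact_force: [-0.5, -0.5, 7.6]
grip_width: 0.0113
gripper_force: 59.1
```

```bash
python3 go.py 0.4517,0.0284,0.05,-0.025
```

```text
t 3.45 tcp [0.4519 0.0295 0.0223] yaw -0.0222 tilt [ 0.0023 -0.0014] w 11.3 F [-0.5 -0.5  7.6] gf 59
[-0.1, 1.2, -27.7] [0.0014, -0.0024, 0.0028]
```

```bash
cat > rk.py <<'E'
# usage: rk.py x,y,z[,dyaw] ... in rack mm for tcp
import sys
from meas2 import world,torack,ry,r,np
from go import goto
T=[]
for a in sys.argv[1:]:
    v=list(map(float,a.split(','))); w=world(v[0],v[1]); T.append((w[0],w[1],v[2]/1000,ry+(v[3] if len(v)>3 else 0)))
goto(*T); print('rack',torack(r.get_obs()['tcp_pos']))
E
python3 rk.py -110,91,50
```

```text
t 3.45 tcp [0.4519 0.0295 0.0223] yaw -0.0222 tilt [ 0.0023 -0.0014] w 11.3 F [-0.5 -0.5  7.6] gf 59
[69.1, 19.1, -27.6] [0.0013, -0.0024, 0.074]
rack [-180.2151  104.8878]
```

>>> {"op": "step_arm", "data": {
  "moves": [
    [0,0,-28,0,0,0,0],
    [0,0,-28,0,0,0,0],
    [0,0,-28,0,0,0,0],
    [0,0,-28,0,0,0,0]
  ]
}}

```text
clock: 3.85
tcp_pos: [0.4507, 0.0293, 0.049]
orientation: [3.14, -0.035, 0.0]
contact_force: [-0.3, 1.0, -1.3]
grip_width: 0.0113
gripper_force: 58.8
```

```bash
python3 rk.py -110,91,50
```

```text
t 3.85 tcp [0.4507 0.0293 0.049 ] yaw -0.0224 tilt [ 0.0001 -0.0017] w 11.3 F [-0.3  1.  -1.3] gf 59
[70.2, 18.8, -1.0] [0.0017, -0.0002, 0.0738]
rack [-181.3651  104.52  ]
```

>>> {"op": "step_arm", "data": {
  "moves": [
    [35,9.4,-1,0.0017,0,0.037,0],
    [70.2,18.8,-1,0.0017,0,0.0738,0],
    [70.2,18.8,-1,0.0017,0,0.0738,0],
    [70.2,18.8,15,0.0017,0,0.0738,0],
    [70.2,18.8,26,0.0017,0,0.0738,0],
    [70.2,18.8,26,0.0017,0,0.0738,0],
    [70.2,18.8,26,0.0017,0,0.0738,0]
  ]
}}

```text
clock: 4.55
tcp_pos: [0.52, 0.0092, 0.0228]
orientation: [-3.138, 0.15, 0.001]
contact_force: [0.8, 0.2, -0.9]
grip_width: 0.0114
gripper_force: 58.7
```

```bash
python3 rk.py -110,91,22.3; cat > blade.py <<'E'
from meas2 import *
def blade(f,y0,x0=-80,x1=-36,verbose=1):
    # blade columns at rack x between x0 and x1 near rack y0; blade top z .024
    g=f['image'].max(2).astype(float); out=[]
    u0,v0=proj(f,np.r_[world(x0,y0),.024])[0]; u1,v1=proj(f,np.r_[world(x1,y0),.024])[0]
    for v in range(int(np.ceil(v1)),int(v0)+1):
        uc=u0+(u1-u0)*(v-v0)/(v1-v0); a=int(round(uc))-7; row=g[v,a:a+15]; w=np.clip(row-90,0,None)
        if w.sum()>60: u=(w*np.arange(a,a+15)).sum()/w.sum(); out.append(torack(plane(f,[u,v],.024)[0]))
    return np.array(out)
if __name__=='__main__':
    import sys
    f=grab('top'); b=blade(f,float(sys.argv[1])); print(np.round(b,1).tolist()); print('med y',np.median(b[:,1]) if len(b) else None)
    for o in ribs(f): print(o[0],o[2])
    if len(sys.argv)>2: 
        save(f,sys.argv[2],(240,170,360,270),6)
E
python3 blade.py 91 c3
```

```text
t 4.55 tcp [0.52   0.0092 0.0228] yaw -0.0954 tilt [-0.0008  0.0001] w 11.4 F [ 0.8  0.2 -0.9] gf 59
[0.5, 0.3, 0.5] [-0.0, 0.0008, 0.0008]
rack [-110.482   91.256]
[[-37.1, 81.1], [-40.3, 84.1], [-43.5, 87.8], [-46.4, 88.2], [-49.3, 88.2], [-52.4, 90.6], [-55.3, 90.7], [-58.2, 90.7], [-61.1, 90.6], [-64.0, 90.9], [-67.0, 92.9], [-70.0, 94.1], [-72.9, 94.1], [-75.6, 92.6], [-78.3, 89.6]]
med y 90.64523034084792
92 [ 6.0068 90.4148]
46 [-2.727  47.6257]
0 [4.1293 0.2843]
-92 [ -0.0156 -92.1156]
```

View pics/c3.png

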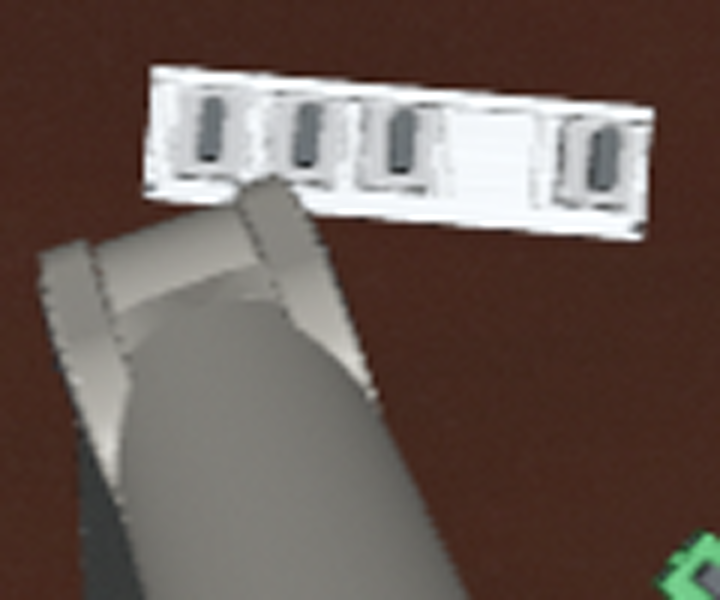

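The arm hides the blade in the top view, so I'll use the scene camera.

```bash
python3 - <<'E'
from meas2 import *
f=grab('scene'); print(proj(f,np.array([np.r_[world(-35,91),.024],np.r_[world(-20,91),.034],np.r_[world(5,91),.058]]))); save(f,'c4',(235,165,335,265),6)
E
```

```text
[[273.0969 225.9677]
 [269.1688 221.0957]
 [262.5496 211.3439]]
```

View pics/c4.png

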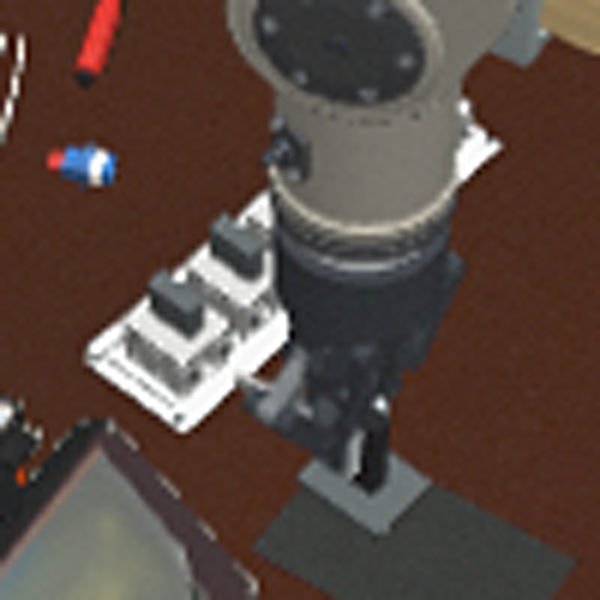

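>>> {"op": "step_arm", "data": {
  "moves": [
    [6,0,0.5,0,0,0,0],
    [12,0,0.5,0,0,0,0],
    [18,0,0.5,0,0,0,0],
    [22,0,0.5,0,0,0,0],
    [26,0,0.5,0,0,0,0],
    [26,0,0.5,0,0,0,0]
  ]
}}

```text
clock: 5.25
tcp_pos: [0.5477, 0.0066, 0.0233]
orientation: [-3.137, 0.151, -0.003]
contact_force: [0.1, -0.2, -1.3]
grip_width: 0.0108
gripper_force: 58.7
```

>>> {"op": "step_arm", "data": {
  "moves": [
    [2,0,0,0,0,0,0],
    [4,0,0,0,0,0,0],
    [6,0,0,0,0,0,0],
    [8,0,0,0,0,0,0],
    [8,0,0,0,0,0,0]
  ]
}}

```text
clock: 5.75
tcp_pos: [0.5553, 0.0058, 0.0233]
orientation: [-3.138, 0.151, -0.003]
contact_force: [-0.6, 0.8, -1.2]
grip_width: 0.0112
gripper_force: 58.7
```

```bash
python3 rk.py -57,91.2,22.3
```

```text
t 5.75 tcp [0.5553 0.0058 0.0233] yaw -0.0962 tilt [0.0017 0.0003] w 11.2 F [-0.6  0.8 -1.2] gf 59
[18.0, 0.0, 1.0] [-0.0004, -0.0017, 0.0]
rack [-74.9694  91.2029]
```

>>> {"op": "step_arm", "data": {
  "moves": [
    [3,0,1,0,0,0,0],
    [6,0,1,0,0,0,0],
    [9,0,1,0,0,0,0],
    [12,0,1,0,0,0,0],
    [14,0,1,0,0,0,0],
    [15,0,1,0,0,0,0],
    [15,0,1,0,0,0,0]
  ]
}}

```text
clock: 6.45
tcp_pos: [0.5701, 0.0043, 0.0223]
orientation: [-3.138, 0.151, -0.002]
contact_force: [-0.4, 0.1, -1.5]
grip_width: 0.011
gripper_force: 58.7
```

>>> {"op": "step_arm", "data": {
  "moves": [
    [1,0,0,0,0,0,0],
    [2,0,0,0,0,0,0],
    [3,0,0,0,0,0,0],
    [3,0,0,0,0,0,0]
  ]
}}

```text
clock: 6.85
tcp_pos: [0.573, 0.0041, 0.0223]
orientation: [-3.138, 0.151, -0.002]
contact_force: [-0.4, -0.5, -2.1]
grip_width: 0.0113
gripper_force: 58.7
```

```bash
python3 rk.py -57,91.2,22.3; python3 - <<'E'
from meas2 import *
f=grab('scene'); save(f,'c5',(235,165,335,265),6)
f=grab('top'); 
for o in ribs(f): print(o[0],o[2])
save(f,'c6',(240,160,360,260),6)
E
```

```text
t 6.85 tcp [0.573  0.0041 0.0223] yaw -0.0961 tilt [0.0015 0.0003] w 11.3 F [-0.4 -0.5 -2.1] gf 59
[0.2, 0.0, -0.0] [-0.0004, -0.0014, 0.0001]
rack [-57.2074  91.2072]
92 [ 1.6369 91.9039]
46 [ 2.5166 52.1989]
0 [4.1585 0.2754]
-92 [ -0.0529 -92.0865]
```

View pics/c6.png

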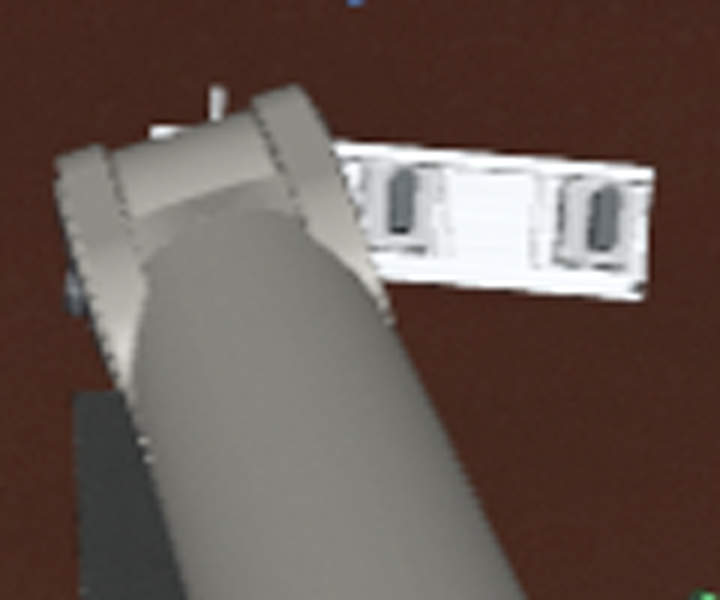

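The pin of block 92 is out past the rack's back at crop (217,87 to 120), so that block is sound. I'll measure how far it is out and push until I feel the end of the gap.

```bash
cat > pin.py <<'E'
import sys
from meas2 import *
def pin(f,b):
    g=f['image'].max(2).astype(float)
    prof=[]
    for x in np.arange(26,66,1.0):
        vals=[]
        for dy in (-2,-1,0,1,2,):
            u,v=proj(f,np.r_[world(x,b+dy),.0215])[0]; vals.append(cv2.getRectSubPix(g.astype(np.float32),(1,1),(float(u),float(v)))[0,0])
        prof.append(max(vals))
    prof=np.array(prof); xs=np.arange(26,66,1.0)
    return xs,prof
f=grab('top')
for b in map(float,sys.argv[1:]):
    x,p=pin(f,b); print(b,'end~',x[p>110].max() if (p>110).any() else None,p[8:36:2].astype(int).tolist())
E
python3 pin.py 91 0 -92
```

```text
91.0 end~ 52.0 [121, 126, 169, 168, 168, 169, 171, 171, 165, 123, 90, 67, 68, 69]
0.0 end~ 32.0 [78, 69, 68, 67, 67, 68, 68, 68, 68, 68, 68, 67, 67, 67]
-92.0 end~ 32.0 [72, 71, 72, 72, 71, 71, 70, 70, 70, 70, 70, 70, 70, 70]
```

>>> {"op": "step_arm", "data": {
  "moves": [
    [1,0,0,0,0,0,0],
    [2,0,0,0,0,0,0],
    [2,0,0,0,0,0,0]
  ]
}}

```text
clock: 7.3
tcp_pos: [0.5742, 0.0041, 0.0221]
orientation: [-3.138, 0.15, 0.0]
contact_force: [-4.3, 1.2, 0.5]
grip_width: 0.0114
gripper_force: 59.0
```

```bash
python3 pin.py 91; python3 rk.py -110,91,22.3
```

```text
91.0 end~ 54.0 [130, 123, 114, 150, 163, 150, 173, 182, 178, 160, 116, 68, 69, 69]
t 7.35 tcp [0.5742 0.0041 0.0221] yaw -0.0957 tilt [0.0001 0.0003] w 11.7 F [-3.8  0.7  0.4] gf 59
[-54.0, 0.3, -0.2] [-0.0003, -0.0, 0.0005]
rack [-56.0141  91.3283]
```

>>> {"op": "step_arm", "data": {
  "moves": [
    [-20,0,0,0,0,0,0],
    [-45,0,0,0,0,0,0],
    [-57,0,0,0,0,0,0],
    [-57,20,0,0,0,0,0],
    [-57,43.9,0,0,0,0,0],
    [-57,43.9,0,0,0,0,0],
    [-57,43.9,0,0,0,0,0]
  ]
}}

```text
clock: 8.05
tcp_pos: [0.5148, -0.0348, 0.0224]
orientation: [-3.137, 0.153, -0.004]
contact_force: [-0.5, 0.8, -1.8]
grip_width: 0.0114
gripper_force: 58.8
```

```bash
python3 rk.py -85,47.4,22.3; python3 pin.py 91;  python3 - <<'E'
from meas2 import *
for o in ribs(grab('top')): print(o[0],o[2])
E
```

```text
t 8.05 tcp [ 0.5148 -0.0348  0.0224] yaw -0.0975 tilt [0.0029 0.0003] w 11.4 F [-0.5  0.8 -1.8] gf 59
[26.4, -0.5, 0.2] [-0.0006, -0.0028, -0.0013]
rack [-111.406    46.9365]
91.0 end~ 54.0 [169, 169, 168, 171, 171, 175, 180, 180, 174, 156, 113, 66, 67, 67]
92 [ 6.4429 90.4072]
46 [-1.8472 47.0439]
0 [4.1827 0.2883]
-92 [  0.0771 -92.1151]
```

>>> {"op": "step_arm", "data": {
  "moves": [
    [6,-0.4,0,0,0,0,0],
    [12,-0.4,0,0,0,0,0],
    [18,-0.4,0,0,0,0,0],
    [22,-0.4,0,0,0,0,0],
    [26,-0.4,0,0,0,0,0],
    [28,-0.4,0,0,0,0,0],
    [28,-0.4,0,0,0,0,0]
  ]
}}

```text
clock: 8.85
tcp_pos: [0.542, -0.0366, 0.0222]
orientation: [-3.138, 0.151, -0.002]
contact_force: [-0.3, 0.2, -1.1]
grip_width: 0.0111
gripper_force: 61.9
```

>>> {"op": "step_arm", "data": {
  "moves": [
    [2,0,0,0,0,0,0],
    [4,0,0,0,0,0,0],
    [6,0,0,0,0,0,0],
    [8,0,0,0,0,0,0],
    [8,0,0,0,0,0,0]
  ]
}}

```text
clock: 9.35
tcp_pos: [0.5501, -0.0374, 0.0222]
orientation: [-3.138, 0.151, -0.003]
contact_force: [1.0, -0.0, -0.6]
grip_width: 0.0113
gripper_force: 61.9
```

```bash
python3 rk.py -57,47.4,22.3
```

```text
t 9.35 tcp [ 0.5501 -0.0374  0.0222] yaw -0.0962 tilt [0.0016 0.0003] w 11.3 F [ 1.  -0.  -0.6] gf 62
[19.0, 0.3, -0.0] [-0.0004, -0.0016, 0.0]
rack [-76.0046  47.6784]
```

Free at 15 mm or more, so I'll go on to the end, gently.

>>> {"op": "step_arm", "data": {
  "moves": [
    [3,0,0,0,0,0,0],
    [6,0,0,0,0,0,0],
    [9,0,0,0,0,0,0],
    [12,0,0,0,0,0,0],
    [15,0,0,0,0,0,0],
    [17,0,0,0,0,0,0],
    [19,0,0,0,0,0,0],
    [19,0,0,0,0,0,0]
  ]
}}

```text
clock: 10.15
tcp_pos: [0.5691, -0.0391, 0.0223]
orientation: [-3.138, 0.151, -0.003]
contact_force: [-0.5, -0.0, -2.1]
grip_width: 0.0111
gripper_force: 62.0
```

>>> {"op": "step_arm", "data": {
  "moves": [
    [1,0,0,0,0,0,0],
    [1.5,0,0,0,0,0,0],
    [1.5,0,0,0,0,0,0]
  ]
}}

```text
clock: 10.45
tcp_pos: [0.5699, -0.0393, 0.0222]
orientation: [-3.138, 0.151, -0.001]
contact_force: [-1.3, 0.4, -0.9]
grip_width: 0.011
gripper_force: 62.1
```

```bash
python3 rk.py -112,47.4,22.3 -112,0.8,22.3; python3 pin.py 47 48 91 
```

```text
t 10.45 tcp [ 0.5699 -0.0393  0.0222] yaw -0.0960 tilt [0.0007 0.0002] w 11.0 F [-1.3  0.4 -0.9] gf 62
[-55.9, 0.3, -0.1] [-0.0003, -0.0007, 0.0002]
[-55.9, 46.9, -0.1] [-0.0003, -0.0007, 0.0002]
rack [-56.1458  47.7108]
47.0 end~ 54.0 [145, 174, 173, 172, 173, 169, 168, 167, 167, 147, 110, 78, 68, 68]
48.0 end~ 54.0 [145, 174, 173, 172, 173, 169, 168, 167, 167, 147, 110, 78, 67, 68]
91.0 end~ 54.0 [170, 170, 169, 172, 173, 177, 182, 182, 176, 158, 115, 67, 69, 68]
```

>>> {"op": "step_arm", "data": {
  "moves": [
    [-20,0,0,0,0,0,0],
    [-45,0,0,0,0,0,0],
    [-57,0,0,0,0,0,0],
    [-57,20,0,0,0,0,0],
    [-57,46.9,0,0,0,0,0],
    [-57,46.9,0,0,0,0,0],
    [-57,46.9,0,0,0,0,0],
    [-57,46.9,0,0,0,0,0]
  ]
}}

```text
clock: 11.3
tcp_pos: [0.5096, -0.0797, 0.0223]
orientation: [-3.137, 0.149, -0.003]
contact_force: [-1.3, 0.4, -2.0]
grip_width: 0.0113
gripper_force: 62.1
```

```bash
python3 rk.py -85,0.8,22.3; python3 pin.py 91 47.5;  python3 - <<'E'
from meas2 import *
for o in ribs(grab('top')): print(o[0],o[2])
E
```

```text
t 11.30 tcp [ 0.5096 -0.0797  0.0223] yaw -0.0952 tilt [0.0023 0.0008] w 11.3 F [-1.3  0.4 -2. ] gf 62
[27.3, 1.0, 0.1] [-0.001, -0.0022, 0.001]
rack [-112.2766    1.7351]
91.0 end~ 54.0 [165, 164, 163, 166, 167, 171, 176, 176, 170, 152, 110, 65, 65, 65]
47.5 end~ 53.0 [167, 166, 164, 168, 169, 166, 163, 161, 161, 142, 104, 74, 64, 65]
92 [ 6.074  90.5956]
46 [ 1.1417 47.743 ]
0 [4.1068 0.396 ]
-92 [  0.2661 -92.1968]
```

>>> {"op": "step_arm", "data": {
  "moves": [
    [6,1,0,0,0,0,0],
    [12,1,0,0,0,0,0],
    [18,1,0,0,0,0,0],
    [22,1,0,0,0,0,0],
    [26,1,0,0,0,0,0],
    [28,1,0,0,0,0,0],
    [28,1,0,0,0,0,0]
  ]
}}

```text
clock: 12.1
tcp_pos: [0.537, -0.0842, 0.0221]
orientation: [-3.138, 0.151, -0.002]
contact_force: [0.3, 0.6, -2.5]
grip_width: 0.0112
gripper_force: 62.1
```

>>> {"op": "step_arm", "data": {
  "moves": [
    [2,0,0,0,0,0,0],
    [4,0,0,0,0,0,0],
    [6,0,0,0,0,0,0],
    [8,0,0,0,0,0,0],
    [8,0,0,0,0,0,0]
  ]
}}

```text
clock: 12.6
tcp_pos: [0.5428, -0.0849, 0.0218]
orientation: [-3.138, 0.151, 0.004]
contact_force: [-5.3, 0.6, 1.3]
grip_width: 0.0114
gripper_force: 62.7
```

```bash
python3 rk.py -57,0.8,22.3;python3 pin.py 0.3
```

```text
t 12.60 tcp [ 0.5428 -0.0849  0.0218] yaw -0.0960 tilt [-0.0028  0.0003] w 11.4 F [-5.3  0.6  1.3] gf 63
[21.8, -1.0, -0.6] [0.0, 0.0028, 0.0002]
rack [-78.7891  -0.2492]
0.3 end~ 32.0 [77, 68, 66, 66, 65, 66, 66, 66, 66, 66, 66, 65, 65, 66]
```

>>> {"op": "step_arm", "data": {
  "moves": [
    [2,-0.8,0,0,0,0,0],
    [4,-0.8,0,0,0,0,0],
    [4,-0.8,0,0,0,0,0]
  ]
}}

```text
clock: 12.95
tcp_pos: [0.5438, -0.0836, 0.0209]
orientation: [-3.137, 0.149, 0.013]
contact_force: [-8.8, 3.4, -0.6]
grip_width: 0.0114
gripper_force: 62.3
```

```bash
python3 rk.py -112,0,22.3; python3 pin.py 0.3
```

```text
t 12.95 tcp [ 0.5438 -0.0836  0.0209] yaw -0.0950 tilt [-0.0085  0.001 ] w 11.4 F [-8.8  3.4 -0.6] gf 62
[-34.2, 1.1, -1.1] [-0.0002, 0.0085, 0.0012]
rack [-77.8519   1.1558]
0.3 end~ 32.0 [75, 68, 67, 66, 67, 66, 65, 66, 66, 66, 66, 66, 65, 65]
```

>>> {"op": "step_arm", "data": {
  "moves": [
    [-20,0,0,0,0,0,0],
    [-40,0,0,0,0,0,0],
    [-40,30,0,0,0,0,0],
    [-40,70,0,0,0,0,0],
    [-40,93,0,0,0,0,0],
    [-40,93,0,0,0,0,0],
    [-40,93,0,0,0,0,0],
    [-40,93,0,0,0,0,0]
  ]
}}

```text
clock: 13.8
tcp_pos: [0.5006, -0.1721, 0.0222]
orientation: [-3.137, 0.148, -0.003]
contact_force: [0.4, 0.7, -0.7]
grip_width: 0.0115
gripper_force: 62.1
```

```bash
python3 rk.py -85,-91.7,22.3; python3 pin.py 0.3;  python3 - <<'E'
from meas2 import *
for o in ribs(grab('top')): print(o[0],o[2])
E
```

```text
t 13.80 tcp [ 0.5006 -0.1721  0.0222] yaw -0.0946 tilt [0.0019 0.0009] w 11.5 F [ 0.4  0.7 -0.7] gf 62
[27.4, 0.7, -0.0] [-0.0011, -0.0018, 0.0016]
rack [-112.4067  -91.0932]
0.3 end~ 32.0 [73, 65, 64, 64, 64, 63, 64, 63, 63, 63, 65, 64, 64, 63]
92 [ 5.9722 90.6259]
46 [ 1.2515 47.6926]
0 [4.7675 0.7226]
-92 [  0.2779 -92.2173]
```

>>> {"op": "step_arm", "data": {
  "moves": [
    [6,0.8,0,0,0,0,0],
    [12,0.8,0,0,0,0,0],
    [18,0.8,0,0,0,0,0],
    [22,0.8,0,0,0,0,0],
    [26,0.8,0,0,0,0,0],
    [28,0.8,0,0,0,0,0],
    [28,0.8,0,0,0,0,0]
  ]
}}

```text
clock: 14.6
tcp_pos: [0.528, -0.1768, 0.0221]
orientation: [-3.138, 0.151, -0.002]
contact_force: [-0.1, -0.5, -0.8]
grip_width: 0.0113
gripper_force: 62.1
```

>>> {"op": "step_arm", "data": {
  "moves": [
    [2,0,0,0,0,0,0],
    [4,0,0,0,0,0,0],
    [6,0,0,0,0,0,0],
    [8,0,0,0,0,0,0],
    [8,0,0,0,0,0,0]
  ]
}}

```text
clock: 15.1
tcp_pos: [0.5362, -0.1776, 0.0222]
orientation: [-3.138, 0.151, -0.003]
contact_force: [-0.0, -0.3, -1.0]
grip_width: 0.0112
gripper_force: 62.1
```

```bash
python3 rk.py -57,-91.7,22.3;python3 pin.py -92
```

```text
t 15.10 tcp [ 0.5362 -0.1776  0.0222] yaw -0.0960 tilt [0.0017 0.0003] w 11.2 F [-0.  -0.3 -1. ] gf 62
[19.4, -1.5, -0.1] [-0.0004, -0.0017, 0.0002]
rack [-76.4484 -93.1585]
-92.0 end~ 33.0 [101, 71, 67, 67, 67, 67, 67, 67, 67, 67, 66, 66, 67, 67]
```

>>> {"op": "step_arm", "data": {
  "moves": [
    [3,-1,0,0,0,0,0],
    [6,-1,0,0,0,0,0],
    [9,-1,0,0,0,0,0],
    [12,-1,0,0,0,0,0],
    [15,-1,0,0,0,0,0],
    [17,-1,0,0,0,0,0],
    [19,-1,0,0,0,0,0],
    [19,-1,0,0,0,0,0]
  ]
}}

```text
clock: 15.95
tcp_pos: [0.5552, -0.1783, 0.0222]
orientation: [-3.138, 0.151, -0.003]
contact_force: [0.5, -0.9, -1.7]
grip_width: 0.0112
gripper_force: 62.1
```

>>> {"op": "step_arm", "data": {
  "moves": [
    [1,0,0,0,0,0,0],
    [2,0,0,0,0,0,0],
    [2,0,0,0,0,0,0]
  ]
}}

```text
clock: 16.25
tcp_pos: [0.5564, -0.1786, 0.0221]
orientation: [-3.138, 0.151, -0.001]
contact_force: [-1.9, -0.1, -0.3]
grip_width: 0.0114
gripper_force: 62.3
```

```bash
python3 rk.py -112,-92,22.3; python3 pin.py -92 
```

```text
t 16.25 tcp [ 0.5564 -0.1786  0.0221] yaw -0.0962 tilt [0.0005 0.0003] w 11.4 F [-1.9 -0.1 -0.3] gf 62
[-55.8, -0.2, -0.2] [-0.0003, -0.0005, 0.0]
rack [-56.2166 -92.2318]
-92.0 end~ 53.0 [163, 161, 160, 158, 157, 156, 157, 159, 158, 138, 103, 77, 68, 68]
```

>>> {"op": "step_arm", "data": {
  "moves": [
    [-20,0,0,0,0,0,0],
    [-45,0,0,0,0,0,0],
    [-60,0,0,0,0,0,0],
    [-65,0,-30,0,0,0,0],
    [-65,0,-30,0,0,0,0]
  ]
}}

```text
clock: 16.8
tcp_pos: [0.4937, -0.173, 0.0548]
orientation: [3.137, -0.151, 0.01]
contact_force: [1.5, 0.6, -1.4]
grip_width: 0.0113
gripper_force: 62.2
```

```bash
python3 go.py 0.455,0.026,0.052,-0.025; python3 pin.py 91 47.5 -92;  python3 - <<'E'
from meas2 import *
for o in ribs(grab('top')): print(o[0],o[2])
E
```

```text
t 16.80 tcp [ 0.4937 -0.173   0.0548] yaw -0.0965 tilt [ 0.0063 -0.0012] w 11.3 F [ 1.5  0.6 -1.4] gf 62
[-57.7, -194.3, 2.3] [0.0008, -0.0064, -0.0715]
91.0 end~ 54.0 [164, 164, 163, 166, 167, 171, 176, 176, 170, 152, 110, 64, 65, 65]
47.5 end~ 53.0 [167, 166, 164, 168, 169, 165, 162, 161, 161, 142, 104, 74, 64, 64]
-92.0 end~ 53.0 [161, 159, 158, 157, 156, 155, 156, 160, 158, 137, 103, 76, 66, 66]
92 [ 6.0061 90.6106]
46 [ 1.1611 47.71  ]
0 [4.7718 0.7061]
-92 [  2.4784 -91.6909]
```

>>> {"op": "step_arm", "data": {
  "moves": [
    [-57.7,-50,0,0,-0.006,-0.02,0],
    [-57.7,-100,0,0,-0.006,-0.04,0],
    [-57.7,-150,0,0,-0.006,-0.0715,0],
    [-57.7,-194,0,0,-0.006,-0.0715,0],
    [-57.7,-194,0,0,-0.006,-0.0715,0],
    [-57.7,-194,0,0,-0.006,-0.0715,0],
    [-57.7,-194,0,0,-0.006,-0.0715,0]
  ]
}}

```text
clock: 17.6
tcp_pos: [0.4531, 0.0255, 0.0515]
orientation: [3.141, -0.038, -0.009]
contact_force: [-0.8, 0.0, -1.8]
grip_width: 0.0114
gripper_force: 62.1
```

```bash
python3 go.py 0.455,0.026,0.0225,-0.025
```

```text
t 17.60 tcp [0.4531 0.0255 0.0515] yaw -0.0245 tilt [-0.0057  0.    ] w 11.4 F [-0.8  0.  -1.8] gf 62
[2.1, -0.5, 29.0] [0.0001, 0.0057, 0.0005]
```

>>> {"op": "step_arm", "data": {
  "moves": [
    [2,0,10,0,0.0057,0,0],
    [2,0,20,0,0.0057,0,0],
    [2,0,26,0,0.0057,0,0],
    [2,0,29,0,0.0057,0,0],
    [2,0,29,0,0.0057,0,0]
  ]
}}

```text
clock: 18.1
tcp_pos: [0.4546, 0.0259, 0.0224]
orientation: [-3.141, 0.039, 0.001]
contact_force: [-0.2, 0.4, -1.3]
grip_width: 0.0111
gripper_force: 62.2
```

```bash
python3 go.py 0.455,0.026,0.0225,-0.025
```

```text
t 18.10 tcp [0.4546 0.0259 0.0224] yaw -0.0250 tilt [-0.0004  0.0003] w 11.1 F [-0.2  0.4 -1.3] gf 62
[0.4, -0.1, -0.1] [-0.0003, 0.0004, -0.0]
```

>>> {"op": "step_arm", "data": {
  "moves": [
    [0,0,0.5,0,0,0,11],
    [0,0,0.5,0,0,0,40],
    [0,0,0.5,0,0,0,40],
    [0,0,0.5,0,0,0,40],
    [0,0,-20,0,0,0,40],
    [0,0,-60,0,0,0,40],
    [0,0,-90,0,0,0,40],
    [0,0,-90,0,0,0,26]
  ]
}}

```text
clock: 18.9
tcp_pos: [0.4578, 0.0266, 0.1169]
orientation: [-3.14, 0.039, -0.014]
contact_force: [1.5, 0.7, 0.2]
grip_width: 0.0272
gripper_force: 0.0
```

```bash
python3 rk.py 4.5,-91.3,110 4.5,-91.3,37
```

```text
t 18.90 tcp [0.4578 0.0266 0.1169] yaw -0.0248 tilt [0.0086 0.0011] w 27.2 F [1.5 0.7 0.2] gf 0
[164.2, 206.1, 8.0] [-0.0016, -0.0085, 0.0714]
[163.6, 206.2, 81.0] [-0.0016, -0.0085, 0.0714]
rack [-174.0577  102.5909]
```

>>> {"op": "step_arm", "data": {
  "moves": [
    [45,50,8,0,-0.0085,0.0714,26],
    [82,100,8,0,-0.0085,0.0714,26],
    [120,150,8,0,-0.0085,0.0714,26],
    [164,206,8,0,-0.0085,0.0714,26],
    [164,206,8,0,-0.0085,0.0714,26],
    [164,206,8,0,-0.0085,0.0714,26],
    [164,206,8,0,-0.0085,0.0714,26],
    [164,206,8,0,-0.0085,0.0714,26]
  ]
}}

```text
clock: 19.7
tcp_pos: [0.613, -0.1824, 0.1042]
orientation: [-3.136, 0.149, 0.015]
contact_force: [0.3, 1.6, 0.2]
grip_width: 0.0256
gripper_force: 0.0
```

```bash
python3 rk.py 3,-91.5,37; python3 meas2.py | grep -A8 handle
```

```text
t 19.70 tcp [ 0.613  -0.1824  0.1042] yaw -0.0952 tilt [-0.0093  0.0022] w 25.6 F [0.3 1.6 0.2] gf 0
[3.1, 1.0, 67.2] [-0.0013, 0.0094, 0.001]
rack [  0.489  -90.5946]
handle [[0.4524 0.0249 0.06  ]]
229 [0.5235 0.0223 0.024 ]
232 [0.515  0.0229 0.024 ]
235 [0.5064 0.0231 0.024 ]
238 [0.4979 0.0232 0.024 ]
241 [0.4894 0.0233 0.024 ]
244 [0.4809 0.0234 0.024 ]
247 [0.4724 0.0247 0.024 ]
wood [[406.6616 197.2923]
```

>>> {"op": "step_arm", "data": {
  "moves": [
    [3,0.6,20,0,0.0094,0,26],
    [3,0.6,45,0,0.0094,0,26],
    [3,0.6,60,0,0.0094,0,26],
    [3,0.6,67,0,0.0094,0,26],
    [3,0.6,67,0,0.0094,0,26],
    [3,0.6,67,0,0.0094,0,26]
  ]
}}

```text
clock: 20.35
tcp_pos: [0.6168, -0.1843, 0.0389]
orientation: [-3.138, 0.15, -0.004]
contact_force: [-0.2, -0.1, 0.1]
grip_width: 0.0259
gripper_force: 0.0
```

>>> {"op": "step_arm", "data": {
  "moves": [
    [0,0,0,0,0,0,0],
    [0,0,0,0,0,0,0],
    [0,0,0,0,0,0,0],
    [0,0,0,0,0,0,0],
    [0,0,0,0,0,0,0]
  ],
  "grip_force": 60
}}

```text
clock: 20.85
tcp_pos: [0.6171, -0.1847, 0.0393]
orientation: [3.138, -0.151, 0.006]
contact_force: [-1.3, -0.1, 6.3]
grip_width: 0.0108
gripper_force: 59.6
```

```bash
python3 rk.py 3,-91.5,110
```

```text
t 20.85 tcp [ 0.6171 -0.1847  0.0393] yaw -0.0961 tilt [ 0.0037 -0.0003] w 10.8 F [-1.3 -0.1  6.3] gf 60
[-1.6, -1.0, -70.7] [-0.0001, -0.0037, 0.0001]
rack [  4.8429 -92.4836]
```

```bash
cat > dr.py <<'E'
# tcp targets in drawer frame mm: x,y,zmm
import sys
from go import goto
import numpy as np
C=np.array([0.5588,-0.3763]); a=0.0685; ax=np.array([np.cos(a),np.sin(a)]); ay=np.array([-ax[1],ax[0]])
T=[]
for s in sys.argv[1:]:
    v=list(map(float,s.split(','))); w=C+(v[0]*ax+v[1]*ay)/1000; T.append((w[0],w[1],v[2]/1000,a))
goto(*T)
E
```

>>> {"op": "step_arm", "data": {
  "moves": [
    [0,0,-15,0,0,0,0],
    [0,0,-50,0,0,0,0],
    [0,0,-95,0,0,0,0],
    [0,0,-115,0,0,0,0],
    [0,0,-115,0,0,0,0]
  ],
  "grip_force": 80
}}

```text
clock: 21.35
tcp_pos: [0.6183, -0.1851, 0.1577]
orientation: [3.137, -0.151, 0.014]
contact_force: [0.1, -0.6, -1.4]
grip_width: 0.0101
gripper_force: 79.5
```

```bash
python3 dr.py -35,-52,155 -35,-52,60
```

```text
t 21.35 tcp [ 0.6183 -0.1851  0.1577] yaw -0.0962 tilt [ 0.0088 -0.0016] w 10.1 F [ 0.1 -0.6 -1.4] gf 79
[-66.9, 253.0, 2.3] [0.0015, -0.0088, -0.1647]
[-67.8, 253.0, 97.3] [0.0015, -0.0088, -0.1647]
```

>>> {"op": "step_arm", "data": {
  "moves": [
    [-20,50,0,0,-0.009,-0.04,0],
    [-35,100,0,0,-0.009,-0.08,0],
    [-50,150,2,0,-0.009,-0.12,0],
    [-60,200,2,0,-0.009,-0.165,0],
    [-67,240,2,0,-0.009,-0.165,0],
    [-67,253,2,0,-0.009,-0.165,0],
    [-67,253,2,0,-0.009,-0.165,0],
    [-67,253,2,0,-0.009,-0.165,0]
  ]
}}

```text
clock: 22.15
tcp_pos: [0.5251, -0.4284, 0.1497]
orientation: [-3.137, -0.109, 0.013]
contact_force: [-0.4, 1.1, -0.9]
grip_width: 0.0102
gripper_force: 79.4
```

```bash
python3 dr.py -35,-52,60; python3 - <<'E'
from h import *
f=grab('top'); g=grab('scene'); 
a=cv2.resize(f['image'][170:270,345:465],None,fx=3.3,fy=4); b=cv2.resize(g['image'][100:210,310:420],(400,400)); cv2.imwrite('pics/c7.png',np.hstack([a,b])[:,:,::-1])
E
```

```text
t 22.15 tcp [ 0.5251 -0.4284  0.1497] yaw 0.0697 tilt [-0.0084  0.0025] w 10.2 F [-0.4  1.1 -0.9] gf 79
[3.0, 2.6, 89.7] [-0.003, 0.0082, 0.0011]
```

View pics/c7.png

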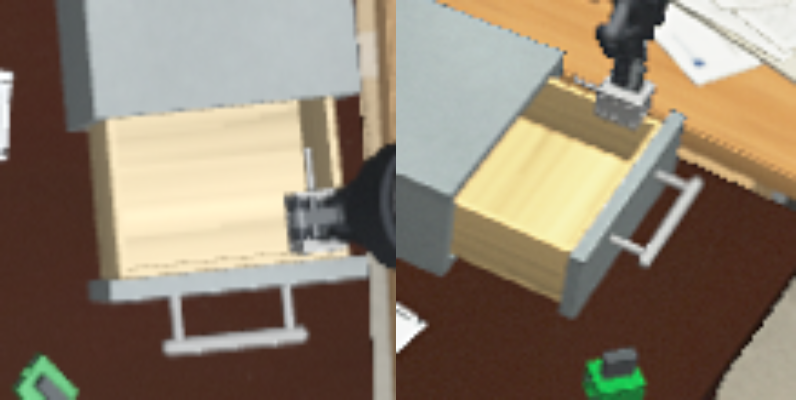

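>>> {"op": "step_arm", "data": {
  "moves": [
    [3,2.6,0,-0.003,0.008,0,0],
    [3,2.6,25,-0.003,0.008,0,0],
    [3,2.6,60,-0.003,0.008,0,0],
    [3,2.6,80,-0.003,0.008,0,0],
    [3,2.6,88,-0.003,0.008,0,0],
    [3,2.6,88,-0.003,0.008,0,0]
  ]
}}

```text
clock: 22.85
tcp_pos: [0.5278, -0.4312, 0.062]
orientation: [3.139, 0.11, -0.0]
contact_force: [0.5, 0.1, -1.3]
grip_width: 0.0103
gripper_force: 79.4
```

>>> {"op": "step_arm", "data": {
  "moves": [
    [0,0,2,0,0,0,0],
    [0,0,4,0,0,0,0],
    [0,0,4,0,0,0,0]
  ]
}}

```text
clock: 23.15
tcp_pos: [0.5282, -0.4327, 0.0599]
orientation: [3.136, 0.108, 0.003]
contact_force: [-0.6, 0.3, -2.0]
grip_width: 0.0101
gripper_force: 79.4
```

```bash
python3 dr.py -35,-52,57
```

```text
t 23.15 tcp [ 0.5282 -0.4327  0.0599] yaw 0.0691 tilt [ 0.0023 -0.0032] w 10.1 F [-0.6  0.3 -2. ] gf 79
[-0.6, -2.2, 2.8] [0.0033, -0.002, 0.0006]
```

>>> {"op": "step_arm", "data": {
  "moves": [
    [0,0,1,0,0,0,0],
    [0,0,2,0,0,0,0],
    [0,0,3,0,0,0,0],
    [0,0,3,0,0,0,0]
  ]
}}

```text
clock: 23.55
tcp_pos: [0.5288, -0.4327, 0.0574]
orientation: [3.136, 0.108, 0.005]
contact_force: [-1.2, 1.0, 5.3]
grip_width: 0.0101
gripper_force: 80.5
```

>>> {"op": "step_arm", "data": {
  "moves": [
    [0,0,1,0,0,0,0],
    [0,0,2,0,0,0,0],
    [0,0,2,0,0,0,0]
  ]
}}

```text
clock: 23.85
tcp_pos: [0.5305, -0.4327, 0.0573]
orientation: [3.135, 0.109, 0.009]
contact_force: [-1.2, 1.6, 14.4]
grip_width: 0.0101
gripper_force: 81.7
```

Contact at TCP z of about 0.0575. Releasing there and going up.

>>> {"op": "step_arm", "data": {
  "moves": [
    [0,0,-3.5,0,0,0,0],
    [0,0,-3.5,0,0,0,26],
    [0,0,-3.5,0,0,0,26],
    [0,0,-3.5,0,0,0,26],
    [0,0,-3.5,0,0,0,26],
    [0,0,-40,0,0,0,26],
    [0,0,-80,0,0,0,26],
    [0,0,-95,0,0,0,26]
  ]
}}

```text
clock: 24.65
tcp_pos: [0.5294, -0.4334, 0.153]
orientation: [3.134, 0.108, 0.009]
contact_force: [0.4, -1.5, 1.2]
grip_width: 0.0261
gripper_force: 0.0
```

```bash
python3 rk.py 3,48.4,150; python3 - <<'E'
from meas2 import *
for o in ribs(grab('top')): print(o[0],o[2])
E
```

```text
t 24.65 tcp [ 0.5294 -0.4334  0.153 ] yaw 0.0689 tilt [ 0.0058 -0.0055] w 26.1 F [ 0.4 -1.5  1.2] gf 0
[126.0, -381.3, 1.5] [0.0054, -0.0058, 0.1651]
rack [ -58.5949 -348.4172]
92 [ 7.2006 89.9276]
46 [ 0.2368 47.95  ]
0 [5.832  0.1269]
```

>>> {"op": "step_arm", "data": {
  "moves": [
    [20,-50,0,0,-0.005,0.05,26],
    [40,-100,0,0,-0.005,0.1,26],
    [60,-150,0,0,-0.005,0.165,26],
    [75,-200,0,0,-0.005,0.165,26],
    [90,-250,0,0,-0.005,0.165,26],
    [105,-300,0,0,-0.005,0.165,26],
    [120,-350,0,0,-0.005,0.165,26],
    [126,-381,0,0,-0.005,0.165,26]
  ]
}}

```text
clock: 25.5
tcp_pos: [0.6266, -0.0433, 0.1472]
orientation: [3.135, -0.151, -0.008]
contact_force: [0.6, 0.9, -0.1]
grip_width: 0.0258
gripper_force: 0.0
```

>>> {"op": "step_arm", "data": {
  "moves": [
    [0,0,10,0,0,0,26],
    [0,0,30,0,0,0,26],
    [0,0,50,0,0,0,26],
    [0,0,50,0,0,0,26]
  ]
}}

```text
clock: 25.9
tcp_pos: [0.6237, -0.0455, 0.0945]
orientation: [3.135, -0.15, -0.016]
contact_force: [-0.0, 0.7, -0.9]
grip_width: 0.0257
gripper_force: 0.0
```

```bash
python3 rk.py 3,48.2,38.5
```

```text
t 25.90 tcp [ 0.6237 -0.0455  0.0945] yaw -0.0956 tilt [-0.0106 -0.0022] w 25.7 F [-0.   0.7 -0.9] gf 0
[5.6, -1.7, 55.9] [0.0032, 0.0104, 0.0006]
rack [-1.9906 46.71  ]
```

>>> {"op": "step_arm", "data": {
  "moves": [
    [5.6,-1.7,10,0.003,0.0104,0,26],
    [5.6,-1.7,30,0.003,0.0104,0,26],
    [5.6,-1.7,48,0.003,0.0104,0,26],
    [5.6,-1.7,56,0.003,0.0104,0,26],
    [5.6,-1.7,56,0.003,0.0104,0,26],
    [5.6,-1.7,56,0.003,0.0104,0,26]
  ]
}}

```text
clock: 26.5
tcp_pos: [0.6328, -0.0443, 0.0429]
orientation: [-3.138, 0.151, -0.013]
contact_force: [0.6, -1.0, -0.3]
grip_width: 0.0261
gripper_force: 0.0
```

>>> {"op": "step_arm", "data": {
  "moves": [
    [0,0,0,0,0,0,0],
    [0,0,0,0,0,0,0],
    [0,0,0,0,0,0,0],
    [0,0,0,0,0,0,0],
    [0,0,0,0,0,0,0]
  ],
  "grip_force": 80
}}

```text
clock: 27.0
tcp_pos: [0.633, -0.0444, 0.0434]
orientation: [-3.138, 0.151, -0.014]
contact_force: [-1.4, -0.7, 6.0]
grip_width: 0.0096
gripper_force: 79.3
```

```bash
python3 rk.py 3,48.2,38.5
```

```text
t 27.00 tcp [ 0.633  -0.0444  0.0434] yaw -0.0961 tilt [ 0.0089 -0.0003] w 9.6 F [-1.4 -0.7  6. ] gf 79
[-4.2, 0.5, 4.8] [-0.0005, -0.0088, 0.0001]
rack [ 7.1614 48.7319]
```

>>> {"op": "step_arm", "data": {
  "moves": [
    [0,0,0,0,0,0,26],
    [0,0,0,0,0,0,26],
    [-3,0.3,3,0,-0.009,0,26],
    [-3,0.3,5,0,-0.009,0,26],
    [-3,0.3,5,0,-0.009,0,26],
    [-3,0.3,5,0,-0.009,0,26]
  ]
}}

```text
clock: 27.6
tcp_pos: [0.6289, -0.0443, 0.0369]
orientation: [-3.137, 0.151, 0.004]
contact_force: [0.2, 0.3, 0.2]
grip_width: 0.0261
gripper_force: 0.0
```

```bash
python3 rk.py 3,48.2,38.5
```

```text
t 27.60 tcp [ 0.6289 -0.0443  0.0369] yaw -0.0959 tilt [-0.0026  0.0007] w 26.1 F [0.2 0.3 0.2] gf 0
[-0.1, 0.3, -1.6] [-0.0005, 0.0027, 0.0003]
rack [ 3.1068 48.4524]
```

>>> {"op": "step_arm", "data": {
  "moves": [
    [0,0,-1.5,0,0.002,0,26],
    [0,0,-1.5,0,0.002,0,0],
    [0,0,-1.5,0,0.002,0,0],
    [0,0,-1.5,0,0.002,0,0],
    [0,0,-1.5,0,0.002,0,0],
    [0,0,-1.5,0,0.002,0,0],
    [0,0,-1.5,0,0.002,0,0]
  ],
  "grip_force": 80
}}

```text
clock: 28.3
tcp_pos: [0.6293, -0.0443, 0.0392]
orientation: [-3.138, 0.151, -0.0]
contact_force: [-2.2, -0.3, 6.0]
grip_width: 0.0099
gripper_force: 80.0
```

>>> {"op": "step_arm", "data": {
  "moves": [
    [0,0,-15,0,0,0,0],
    [0,0,-50,0,0,0,0],
    [0,0,-95,0,0,0,0],
    [0,0,-118,0,0,0,0],
    [0,0,-118,0,0,0,0]
  ]
}}

```text
clock: 28.8
tcp_pos: [0.6318, -0.0442, 0.1616]
orientation: [-3.137, 0.151, -0.012]
contact_force: [0.6, -0.2, -1.1]
grip_width: 0.0104
gripper_force: 79.1
```

```bash
python3 dr.py -35,0,155
```

```text
t 28.80 tcp [ 0.6318 -0.0442  0.1616] yaw -0.0960 tilt [0.0077 0.0005] w 10.4 F [ 0.6 -0.2 -1.1] gf 79
[-75.4, 343.3, 5.6] [-0.0006, -0.0077, -0.1645]
```

>>> {"op": "step_arm", "data": {
  "moves": [
    [-15,50,0,0,-0.008,-0.04,0],
    [-30,100,0,0,-0.008,-0.08,0],
    [-45,150,2,0,-0.008,-0.12,0],
    [-60,200,2,0,-0.008,-0.165,0],
    [-67,250,2,0,-0.008,-0.165,0],
    [-75,300,2,0,-0.008,-0.165,0],
    [-75,340,2,0,-0.008,-0.165,0],
    [-75,343,2,0,-0.008,-0.165,0]
  ]
}}

```text
clock: 29.6
tcp_pos: [0.5168, -0.3877, 0.1533]
orientation: [3.137, 0.091, -0.018]
contact_force: [-0.0, 0.2, -0.9]
grip_width: 0.0099
gripper_force: 79.1
```

```bash
python3 dr.py -35,0,155
```

```text
t 29.60 tcp [ 0.5168 -0.3877  0.1533] yaw 0.0578 tilt [-0.0116 -0.0035] w 9.9 F [-0.   0.2 -0.9] gf 79
[7.6, -8.6, -1.8] [0.0027, 0.0118, -0.0107]
```

>>> {"op": "step_arm", "data": {
  "moves": [
    [0,0,0,0,0,0,0],
    [0,0,0,0,0,0,0]
  ]
}}

```text
clock: 29.8
tcp_pos: [0.5218, -0.3766, 0.1537]
orientation: [-3.137, -0.111, 0.014]
contact_force: [-0.1, 0.4, -1.2]
grip_width: 0.0097
gripper_force: 79.1
```

```bash
python3 dr.py -35,0,155; python3 - <<'E'
from h import *
f=grab('top'); g=grab('scene'); 
a=cv2.resize(f['image'][170:270,345:465],None,fx=3.3,fy=4); b=cv2.resize(g['image'][100:210,310:420],(400,400)); cv2.imwrite('pics/c8.png',np.hstack([a,b])[:,:,::-1])
E
```

```text
t 29.80 tcp [ 0.5218 -0.3766  0.1537] yaw 0.0708 tilt [-0.0091  0.0026] w 9.7 F [-0.1  0.4 -1.2] gf 79
[1.9, 2.2, -1.4] [-0.0033, 0.0089, 0.0023]
```

View pics/c8.png

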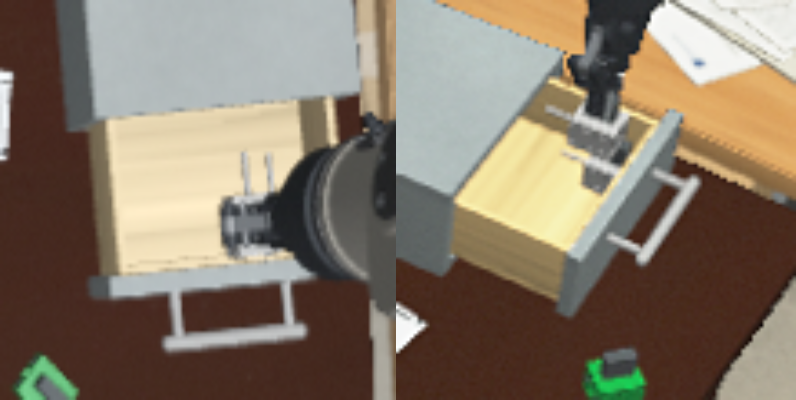

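>>> {"op": "step_arm", "data": {
  "moves": [
    [2,2.2,0,-0.003,0.009,0,0],
    [2,2.2,25,-0.003,0.009,0,0],
    [2,2.2,60,-0.003,0.009,0,0],
    [2,2.2,82,-0.003,0.009,0,0],
    [2,2.2,92,-0.003,0.009,0,0],
    [2,2.2,92,-0.003,0.009,0,0],
    [2,2.2,92,-0.003,0.009,0,0]
  ]
}}

```text
clock: 30.6
tcp_pos: [0.5238, -0.3807, 0.0635]
orientation: [3.137, 0.109, 0.003]
contact_force: [-0.2, -0.2, -1.2]
grip_width: 0.0098
gripper_force: 79.2
```

>>> {"op": "step_arm", "data": {
  "moves": [
    [0,0,1,0,0,0,0],
    [0,0,2,0,0,0,0],
    [0,0,2,0,0,0,0]
  ]
}}

```text
clock: 30.9
tcp_pos: [0.5232, -0.3808, 0.0611]
orientation: [3.137, 0.108, 0.003]
contact_force: [-0.5, 0.3, -1.5]
grip_width: 0.0103
gripper_force: 79.1
```

```bash
python3 dr.py -35,0,57.5
```

```text
t 30.90 tcp [ 0.5232 -0.3808  0.0611] yaw 0.0690 tilt [ 0.0018 -0.0024] w 10.3 F [-0.5  0.3 -1.5] gf 79
[0.8, -2.1, 3.6] [0.0025, -0.0016, 0.0005]
```

>>> {"op": "step_arm", "data": {
  "moves": [
    [0,-1,1,0,0,0,0],
    [0,-1,2,0,0,0,0],
    [0,-1,3,0,0,0,0],
    [0,-1,4,0,0,0,0],
    [0,-1,4,0,0,0,0]
  ]
}}

```text
clock: 31.4
tcp_pos: [0.5235, -0.3796, 0.0572]
orientation: [3.138, 0.109, 0.003]
contact_force: [-0.4, 1.2, 3.2]
grip_width: 0.0101
gripper_force: 79.8
```

>>> {"op": "step_arm", "data": {
  "moves": [
    [0,0,0,0,0,0,0],
    [0,0,0,0,0,0,26],
    [0,0,0,0,0,0,26],
    [0,0,0,0,0,0,26],
    [0,0,0,0,0,0,26],
    [0,0,-40,0,0,0,26],
    [0,0,-80,0,0,0,26],
    [0,0,-95,0,0,0,26]
  ]
}}

```text
clock: 32.2
tcp_pos: [0.5247, -0.3806, 0.1556]
orientation: [3.135, 0.108, 0.009]
contact_force: [0.6, -0.4, 0.8]
grip_width: 0.0261
gripper_force: 0.0
```

```bash
python3 rk.py 5,91.5,150; python3 - <<'E'
from meas2 import *
for o in ribs(grab('top')): print(o[0],o[2])
E
```

```text
t 32.20 tcp [ 0.5247 -0.3806  0.1556] yaw 0.0689 tilt [ 0.006  -0.0049] w 26.1 F [ 0.6 -0.4  0.8] gf 0
[136.0, -370.5, 4.4] [0.0048, -0.006, 0.1651]
rack [ -68.33   -296.3256]
92 [ 6.8066 90.248 ]
0 [5.3208 0.4216]
```

>>> {"op": "step_arm", "data": {
  "moves": [
    [20,-50,0,0,-0.005,0.05,26],
    [40,-100,0,0,-0.005,0.1,26],
    [60,-150,0,0,-0.005,0.165,26],
    [75,-200,0,0,-0.005,0.165,26],
    [95,-250,0,0,-0.005,0.165,26],
    [115,-300,0,0,-0.005,0.165,26],
    [130,-345,0,0,-0.005,0.165,26],
    [136,-370,0,0,-0.005,0.165,26]
  ]
}}

```text
clock: 33.05
tcp_pos: [0.633, 0.0019, 0.1499]
orientation: [3.137, -0.149, -0.008]
contact_force: [0.9, -1.0, -0.0]
grip_width: 0.0259
gripper_force: 0.0
```

>>> {"op": "step_arm", "data": {
  "moves": [
    [0,0,10,0,0,0,26],
    [0,0,30,0,0,0,26],
    [0,0,50,0,0,0,26],
    [0,0,50,0,0,0,26],
    [0,0,50,0,0,0,26]
  ]
}}

```text
clock: 33.55
tcp_pos: [0.6322, -0.0013, 0.1003]
orientation: [3.136, -0.151, -0.009]
contact_force: [-0.3, 0.6, -0.1]
grip_width: 0.0264
gripper_force: 0.0
```

```bash
python3 rk.py 4.5,91.5,38
```

```text
t 33.55 tcp [ 0.6322 -0.0013  0.1003] yaw -0.0960 tilt [-0.0057 -0.0018] w 26.4 F [-0.3  0.6 -0.1] gf 0
[2.6, -0.1, 62.3] [0.0023, 0.0055, 0.0002]
rack [ 2.242  91.5824]
```

>>> {"op": "step_arm", "data": {
  "moves": [
    [2.5,0,10,0.002,0.005,0,26],
    [2.5,0,30,0.002,0.005,0,26],
    [2.5,0,50,0.002,0.005,0,26],
    [2.5,0,62,0.002,0.005,0,26],
    [2.5,0,62,0.002,0.005,0,26],
    [2.5,0,62,0.002,0.005,0,26]
  ]
}}

```text
clock: 34.15
tcp_pos: [0.6355, -0.0014, 0.0394]
orientation: [3.138, -0.151, 0.003]
contact_force: [0.2, -0.2, 1.3]
grip_width: 0.0261
gripper_force: 0.0
```

```bash
python3 rk.py 4.5,91.5,38
```

```text
t 34.15 tcp [ 0.6355 -0.0014  0.0394] yaw -0.0960 tilt [ 0.0018 -0.0001] w 26.1 F [ 0.2 -0.2  1.3] gf 0
[-1.0, 0.3, 1.4] [-0.0001, -0.0018, 0.0002]
rack [ 5.4726 91.796 ]
```

>>> {"op": "step_arm", "data": {
  "moves": [
    [-1,0,1,0,0,0,26],
    [-1,0,1,0,0,0,0],
    [-1,0,1,0,0,0,0],
    [-1,0,1,0,0,0,0],
    [-1,0,1,0,0,0,0],
    [-1,0,1,0,0,0,0],
    [-1,0,1,0,0,0,0]
  ],
  "grip_force": 80
}}

```text
clock: 34.85
tcp_pos: [0.6346, -0.001, 0.0387]
orientation: [-3.138, 0.15, -0.004]
contact_force: [-1.4, 1.1, 6.5]
grip_width: 0.0104
gripper_force: 80.3
```

>>> {"op": "step_arm", "data": {
  "moves": [
    [0,0,-15,0,0,0,0],
    [0,0,-50,0,0,0,0],
    [0,0,-95,0,0,0,0],
    [0,0,-118,0,0,0,0],
    [0,0,-118,0,0,0,0]
  ]
}}

```text
clock: 35.35
tcp_pos: [0.6363, -0.0012, 0.1606]
orientation: [-3.137, 0.151, -0.014]
contact_force: [0.2, 0.5, -2.9]
grip_width: 0.0102
gripper_force: 79.2
```

```bash
python3 dr.py -35,50,155
```

```text
t 35.35 tcp [ 0.6363 -0.0012  0.1606] yaw -0.0962 tilt [0.0086 0.    ] w 10.2 F [ 0.2  0.5 -2.9] gf 79
[-83.9, 337.3, 4.6] [-0.0002, -0.0086, -0.1647]
```

>>> {"op": "step_arm", "data": {
  "moves": [
    [-15,50,0,0,-0.008,-0.04,0],
    [-35,100,0,0,-0.008,-0.08,0],
    [-55,150,2,0,-0.008,-0.12,0],
    [-70,200,2,0,-0.008,-0.165,0],
    [-80,250,2,0,-0.008,-0.165,0],
    [-84,300,2,0,-0.008,-0.165,0],
    [-84,337,2,0,-0.008,-0.165,0],
    [-84,337,2,0,-0.008,-0.165,0]
  ]
}}

```text
clock: 36.15
tcp_pos: [0.5131, -0.3382, 0.1523]
orientation: [3.136, 0.089, -0.017]
contact_force: [-2.2, 0.1, -2.3]
grip_width: 0.0103
gripper_force: 79.2
```

>>> {"op": "step_arm", "data": {
  "moves": [
    [0,0,0,0,0,0,0],
    [0,0,0,0,0,0,0]
  ]
}}

```text
clock: 36.35
tcp_pos: [0.5177, -0.327, 0.1527]
orientation: [-3.138, -0.111, 0.013]
contact_force: [-0.0, 0.3, -2.2]
grip_width: 0.0101
gripper_force: 79.3
```

```bash
python3 dr.py -35,50,57.5
```

```text
t 36.35 tcp [ 0.5177 -0.327   0.1527] yaw 0.0705 tilt [-0.0085  0.0018] w 10.1 F [-0.   0.3 -2.2] gf 79
[3.4, 2.2, 95.2] [-0.0023, 0.0083, 0.002]
```

>>> {"op": "step_arm", "data": {
  "moves": [
    [3,1.5,0,-0.002,0.009,0,0],
    [3,1.5,25,-0.002,0.009,0,0],
    [3,1.5,60,-0.002,0.009,0,0],
    [3,1.5,82,-0.002,0.009,0,0],
    [3,1.5,92,-0.002,0.009,0,0],
    [3,1.5,92,-0.002,0.009,0,0],
    [3,1.5,92,-0.002,0.009,0,0]
  ]
}}

```text
clock: 37.05
tcp_pos: [0.5214, -0.3298, 0.0628]
orientation: [3.138, 0.11, 0.006]
contact_force: [0.4, 0.6, -2.3]
grip_width: 0.0101
gripper_force: 79.3
```

>>> {"op": "step_arm", "data": {
  "moves": [
    [0,0,1,0,0,0,0],
    [0,0,2,0,0,0,0],
    [0,0,3,0,0,0,0],
    [0,0,3,0,0,0,0]
  ]
}}

```text
clock: 37.45
tcp_pos: [0.5205, -0.3301, 0.0591]
orientation: [3.138, 0.108, 0.004]
contact_force: [-0.7, 0.0, -2.0]
grip_width: 0.0101
gripper_force: 79.3
```

```bash
python3 dr.py -35,50,57
```

```text
t 37.45 tcp [ 0.5205 -0.3301  0.0591] yaw 0.0689 tilt [ 0.0026 -0.0017] w 10.1 F [-0.7  0.  -2. ] gf 79
[0.1, -1.3, 2.1] [0.0018, -0.0024, 0.0004]
```

>>> {"op": "step_arm", "data": {
  "moves": [
    [0,0,1,0,0,0,0],
    [0,0,2,0,0,0,0],
    [0,0,2.7,0,0,0,0],
    [0,0,2.7,0,0,0,0]
  ]
}}

```text
clock: 37.85
tcp_pos: [0.521, -0.3299, 0.0567]
orientation: [3.138, 0.109, 0.005]
contact_force: [-0.5, 1.2, 3.9]
grip_width: 0.01
gripper_force: 79.9
```

>>> {"op": "step_arm", "data": {
  "moves": [
    [0,0,0,0,0,0,0],
    [0,0,0,0,0,0,26],
    [0,0,0,0,0,0,26],
    [0,0,0,0,0,0,26],
    [0,0,0,0,0,0,26],
    [0,0,-40,0,0,0,26],
    [0,0,-80,0,0,0,26],
    [0,0,-95,0,0,0,26]
  ]
}}

```text
clock: 38.65
tcp_pos: [0.5222, -0.3308, 0.1551]
orientation: [3.135, 0.108, 0.011]
contact_force: [0.7, -0.5, 0.2]
grip_width: 0.0259
gripper_force: 0.0
```

```bash
python3 dr.py -160,70,150; python3 meas2.py | grep -A8 handle
```

```text
t 38.65 tcp [ 0.5222 -0.3308  0.1551] yaw 0.0690 tilt [ 0.0073 -0.0042] w 25.9 F [ 0.7 -0.5  0.2] gf 0
[-126.6, -22.2, 4.1] [0.0047, -0.007, 0.0005]
handle [[0.454  0.0265 0.06  ]]
229 [0.5235 0.0223 0.024 ]
232 [0.515 0.023 0.024]
235 [0.5064 0.023  0.024 ]
238 [0.4979 0.0232 0.024 ]
241 [0.4894 0.0233 0.024 ]
244 [0.4809 0.0234 0.024 ]
247 [0.4724 0.0247 0.024 ]
wood [[371.8207 199.8483]
```

```bash
python3 dr.py -148,0,150 -148,0,46
```

```text
t 38.70 tcp [ 0.5226 -0.3311  0.1561] yaw 0.0689 tilt [ 0.0087 -0.0051] w 25.9 F [ 1.6 -0.2  0.6] gf 0
[-115.1, 47.5, 5.5] [0.0057, -0.0083, 0.0004]
[-116.0, 46.9, 109.5] [0.0057, -0.0083, 0.0004]
```

>>> {"op": "step_arm", "data": {
  "moves": [
    [-40,15,2,0,-0.007,0,10],
    [-80,35,2,0,-0.007,0,0],
    [-113,47,4,0,-0.007,0,0],
    [-113,47,4,0,-0.007,0,0],
    [-113,47,4,0,-0.007,0,0]
  ]
}}

```text
clock: 39.2
tcp_pos: [0.4097, -0.3848, 0.1462]
orientation: [3.139, 0.105, -0.009]
contact_force: [0.7, 0.5, -0.4]
grip_width: 0.0
gripper_force: 0.0
```

```bash
python3 dr.py -148,0,48; python3 - <<'E'
from h import *
f=grab('top'); g=grab('scene'); 
a=cv2.resize(f['image'][170:270,345:465],None,fx=3.3,fy=4); b=cv2.resize(g['image'][100:210,310:420],(400,400)); cv2.imwrite('pics/c9.png',np.hstack([a,b])[:,:,::-1])
E
```

```text
t 39.20 tcp [ 0.4097 -0.3848  0.1462] yaw 0.0671 tilt [-0.0056 -0.0013] w 0.0 F [ 0.7  0.5 -0.4] gf 0
[1.9, 1.7, 98.2] [0.0009, 0.0057, -0.0014]
```

View pics/c9.png

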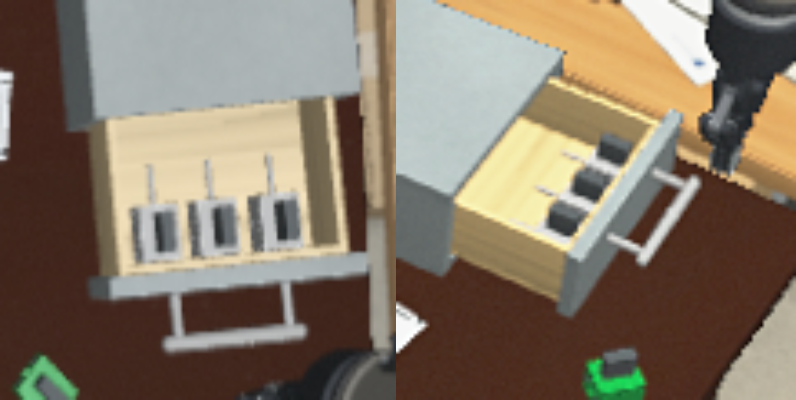

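The picture shows all three sound blocks upright in a row in the drawer, at (155,230), (215,225) and (278,220), pins still out. Next: lower in front of the bar and push.

>>> {"op": "step_arm", "data": {
  "moves": [
    [1,1.5,20,0,0.0057,0,0],
    [1,1.5,60,0,0.0057,0,0],
    [1,1.5,90,0,0.0057,0,0],
    [1,1.5,97,0,0.0057,0,0],
    [1,1.5,97,0,0.0057,0,0]
  ]
}}

```text
clock: 39.8
tcp_pos: [0.412, -0.3849, 0.0491]
orientation: [-3.139, -0.111, 0.001]
contact_force: [1.1, 0.2, 0.8]
grip_width: -0.0001
gripper_force: 0.0
```

>>> {"op": "step_arm", "data": {
  "moves": [
    [4,0,0,0,0,0,0],
    [8,0,0,0,0,0,0],
    [12,0,0,0,0,0,0],
    [16,0,0,0,0,0,0],
    [20,0,0,0,0,0,0],
    [25,0,0,0,0,0,0],
    [31,0,0,0,0,0,0],
    [38,0,0,0,0,0,0]
  ]
}}

```text
clock: 40.6
tcp_pos: [0.4495, -0.3837, 0.05]
orientation: [3.138, 0.108, 0.001]
contact_force: [-1.2, 0.4, 1.2]
grip_width: 0.0001
gripper_force: 0.7
```

```bash
python3 dr.py -5,0,48
```

```text
t 40.60 tcp [ 0.4495 -0.3837  0.05  ] yaw 0.0687 tilt [ 0.0006 -0.0016] w 0.1 F [-1.2  0.4  1.2] gf 1
[104.5, 0.2, 2.0] [0.0017, -0.0005, 0.0002]
```

>>> {"op": "step_arm", "data": {
  "moves": [
    [8,0,0,0,0,0,0],
    [16,0,0,0,0,0,0],
    [24,0,0,0,0,0,0],
    [32,0,0,0,0,0,0],
    [40,0,0,0,0,0,0],
    [48,0,0,0,0,0,0],
    [56,0,0,0,0,0,0],
    [64,0,0,0,0,0,0]
  ]
}}

```text
clock: 41.4
tcp_pos: [0.5138, -0.379, 0.05]
orientation: [3.138, 0.108, 0.001]
contact_force: [-1.0, -1.2, -0.2]
grip_width: -0.0001
gripper_force: 0.7
```

>>> {"op": "step_arm", "data": {
  "moves": [
    [8,0,0,0,0,0,0],
    [15,0,0,0,0,0,0],
    [21,0,0,0,0,0,0],
    [26,0,0,0,0,0,0],
    [30,0,0,0,0,0,0],
    [33,0,0,0,0,0,0],
    [36,0,0,0,0,0,0],
    [38,0,0,0,0,0,0]
  ]
}}

```text
clock: 42.2
tcp_pos: [0.5378, -0.3776, 0.0489]
orientation: [-3.137, -0.101, 0.037]
contact_force: [-37.2, 5.3, 28.6]
grip_width: 0.0
gripper_force: 18.8
```

```bash
python3 dr.py -5,0,48
```

```text
t 42.20 tcp [ 0.5378 -0.3776  0.0489] yaw 0.0642 tilt [-0.0237  0.0023] w 0.0 F [-37.2   5.3  28.6] gf 19
[16.0, 0.1, 0.5] [-0.0038, 0.0235, -0.0044]
```

>>> {"op": "step_arm", "data": {
  "moves": [
    [-20,0,0,0,0.02,0,0],
    [-50,0,0,0,0.02,0,0],
    [-80,0,0,0,0.02,0,0],
    [-80,0,-50,0,0.02,0,0],
    [-80,0,-100,0,0.02,0,0],
    [-80,0,-120,0,0.02,0,0],
    [-80,0,-120,0,0.02,0,0]
  ]
}}

```text
clock: 42.9
tcp_pos: [0.4739, -0.383, 0.1745]
orientation: [3.134, 0.109, 0.043]
contact_force: [0.5, -0.2, -0.3]
grip_width: 0.0001
gripper_force: 0.0
```

```bash
python3 dr.py -5,0,48; python3 - <<'E'
from h import *
f=grab('top'); g=grab('scene'); 
a=cv2.resize(f['image'][130:280,345:465],(400,500)); b=cv2.resize(g['image'][80:210,300:420],(400,500)); cv2.imwrite('pics/c10.png',np.hstack([a,b])[:,:,::-1])
E
```

```text
t 42.90 tcp [ 0.4739 -0.383   0.1745] yaw 0.0693 tilt [ 0.0279 -0.0045] w 0.1 F [ 0.5 -0.2 -0.3] gf 0
[76.7, -1.6, 128.6] [0.0064, -0.0275, 0.0007]
```

View pics/c10.png

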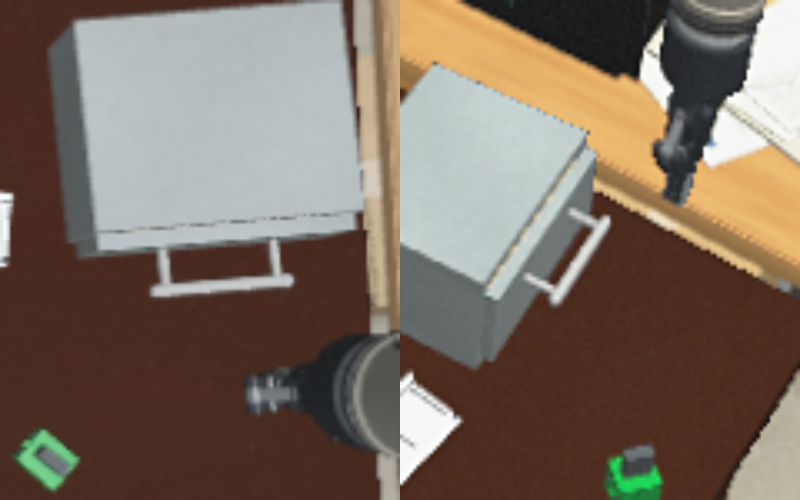

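```bash
python3 - <<'E'
from meas2 import *
f=grab('top'); C=cloud(f)
def bar(f,C):
    Z=C[...,2]; g=f['image'].min(2)
    for x0,x1 in ((0.52,0.60),):
        m=(C[...,0]>x0)&(C[...,0]<x1)&(C[...,1]<-0.31)&(C[...,1]>-0.455)&(g>120)
        ii=np.argwhere(m); print(len(ii), ii.min(0),ii.max(0))
bar(f,C)
print(plane(f,[[411.6,216.1]],0.0675))
# vertical profile through the middle at column 411: height vs x
for v in range(190,222): print(v, np.round(C[v,412],4), f['image'][v,412].tolist(), end=' | ')
g=grab('scene'); print(dep(g,[[412,130]]))
for o in ribs(f): print(o[0],o[2])
E
```

```text
394 [198 389] [220 501]
[[ 0.5526 -0.3792  0.0675]]
190 [ 0.6214 -0.3713  0.1023] [182, 189, 191] | 191 [ 0.6188 -0.3717  0.1007] [184, 192, 193] | 192 [ 0.6161 -0.3718  0.1003] [183, 192, 193] | 193 [ 0.613  -0.3703  0.1041] [184, 192, 193] | 194 [ 0.6103 -0.3703  0.1038] [184, 193, 194] | 195 [ 0.6078 -0.371   0.1015] [184, 192, 193] | 196 [ 0.6052 -0.3711  0.1007] [157, 162, 161] | 197 [ 0.6038 -0.3755  0.0879] [189, 198, 199] | 198 [ 0.6008 -0.3747  0.0898] [187, 194, 196] | 199 [ 0.5983 -0.3753  0.088 ] [188, 196, 198] | 200 [ 0.5956 -0.3754  0.0874] [188, 197, 199] | 201 [ 0.5931 -0.3762  0.0846] [190, 199, 201] | 202 [ 0.5904 -0.3763  0.084 ] [112, 119, 120] | 203 [ 0.5916 -0.3925  0.0379] [102, 107, 107] | 204 [ 0.592  -0.4062 -0.0013] [71, 42, 33] | 205 [ 0.5889 -0.4057 -0.0005] [73, 42, 33] | 206 [ 0.5859 -0.4053  0.0003] [71, 40, 31] | 207 [ 0.5832 -0.4062 -0.0025] [71, 40, 31] | 208 [ 0.5801 -0.4054 -0.0008] [72, 43, 33] | 209 [ 0.5771 -0.4049  0.0003] [71, 41, 31] | 210 [ 0.574  -0.4045  0.0012] [72, 42, 34] | 211 [ 0.5712 -0.405  -0.0007] [73, 44, 35] | 212 [ 0.5684 -0.4056 -0.0028] [72, 43, 33] | 213 [ 0.565  -0.4027  0.0052] [87, 73, 67] | 214 [ 0.5582 -0.3796  0.0705] [183, 184, 184] | 215 [ 0.5557 -0.3811  0.0657] [205, 206, 207] | 216 [ 0.5528 -0.3804  0.0673] [194, 194, 194] | 217 [ 0.5534 -0.4035  0.0012] [113, 103, 99] | 218 [ 0.5504 -0.4029  0.0025] [74, 46, 37] | 219 [ 0.5476 -0.4038 -0.0004] [71, 42, 31] | 220 [ 0.5445 -0.4019  0.0046] [73, 43, 33] | 221 [ 0.5419 -0.4043 -0.0024] [72, 42, 34] | [[ 0.4502 -0.6091  0.0278]]
0 [5.5999 0.2573]
```

The drawer is shut. The panel front is at x≈0.590, exactly 190 mm (the box depth) ahead of the box's back edge, and the push ended on a hard stop. One last look at everything before handing in.

```bash
python3 meas2.py | grep -A8 handle; python3 - <<'E'
from h import *
f=grab('top'); save(f,'end',(120,70,470,290),2.2)
E
```

```text
handle [[0.4207 0.0188 0.06  ]]
241 [0.4892 0.0133 0.024 ]
244 [0.4807 0.0134 0.024 ]
247 [0.4722 0.0142 0.024 ]
wood [[454. 190.]
 [459. 190.]
 [459. 224.]
 [454. 224.]] [[ 0.6231 -0.4975]
 [ 0.6229 -0.5114]
```

View pics/end.png

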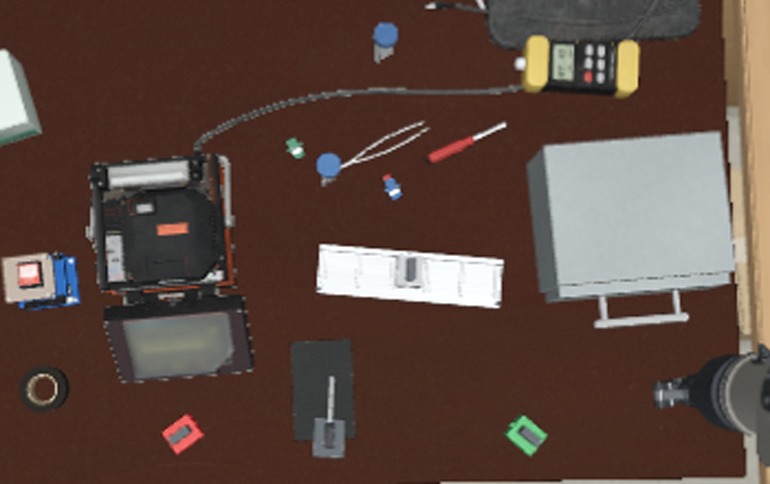

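The final picture shows the gauge knocked about 3 cm towards the robot. Its foot is now at (330,437), over the mat's edge. Everything else is in order, so I'll put it back.

```bash
python3 - <<'E'
from meas2 import *
f=grab('top'); C=cloud(f); Z=C[...,2]
m=np.zeros(Z.shape,bool); m[245:290,255:290]=1; m&=(Z>0.045); ii=np.argwhere(m); print('handle',len(ii),ii.min(0),ii.max(0),plane(f,ii.mean(0)[::-1],0.06),np.median(Z[m]))
g=f['image'].max(2).astype(float)
for v in range(237,266,2):
    w=np.clip(g[v,263:280]-95,0,None)
    if w.sum()>50: u=(w*np.arange(263,280)).sum()/w.sum(); print(v,int(w.max()),plane(f,[u,v],0.024)[0][:2])
E
python3 go.py 0.43,0.014,0.16,-0.03
```

```text
handle 49 [263 267] [273 284] [[0.4163 0.0182 0.06  ]] 0.05957946986375692
241 63 [0.4892 0.0133]
243 90 [0.4836 0.0132]
245 90 [0.4779 0.0134]
247 95 [0.4722 0.0141]
249 75 [0.4666 0.0145]
251 86 [0.4609 0.0151]
253 87 [0.4553 0.0152]
255 69 [0.4497 0.0158]
257 87 [0.444  0.0161]
259 88 [0.4384 0.0166]
261 98 [0.4328 0.0176]
263 29 [0.4272 0.0173]
265 31 [0.4216 0.0166]
t 43.25 tcp [ 0.4706 -0.3812  0.1685] yaw 0.0693 tilt [0.0188 0.0015] w 0.4 F [-0.7  0.4 -0.6] gf 0
[-13.3, -397.1, 8.3] [-0.0011, -0.0189, 0.0993]
```

>>> {"op": "step_arm", "data": {
  "moves": [
    [-10,-50,5,0,-0.019,0.05,40],
    [-13,-100,8,0,-0.019,0.1,40],
    [-13,-150,8,0,-0.019,0.145,40],
    [-13,-200,8,0,-0.019,0.145,40],
    [-13,-250,8,0,-0.019,0.145,40],
    [-13,-300,8,0,-0.019,0.145,40],
    [-13,-350,8,0,-0.019,0.145,40],
    [-13,-395,8,0,-0.019,0.145,40]
  ]
}}

```text
clock: 44.05
tcp_pos: [0.4303, 0.0136, 0.1608]
orientation: [-3.139, 0.118, -0.002]
contact_force: [1.3, -0.4, -0.3]
grip_width: 0.0399
gripper_force: 0.0
```

>>> {"op": "step_arm", "data": {
  "moves": [
    [0,0,10,0,0,0,40],
    [0,0,40,0,0,0,40],
    [0,0,60,0,0,0,40],
    [0,0,60,0,0,0,40],
    [0,0,60,0,0,0,40]
  ]
}}

```text
clock: 44.55
tcp_pos: [0.4309, 0.011, 0.1008]
orientation: [3.139, -0.12, 0.001]
contact_force: [0.1, -0.2, -0.2]
grip_width: 0.0397
gripper_force: 0.0
```

```bash
python3 go.py 0.425,0.0188,0.090,-0.076 0.425,0.0188,0.0225,-0.076
```

```text
t 44.55 tcp [0.4309 0.011  0.1008] yaw -0.0763 tilt [ 0.0004 -0.0001] w 39.7 F [ 0.1 -0.2 -0.2] gf 0
[-6.5, -7.3, 10.8] [0.0, -0.0004, -0.0003]
[-6.6, -7.4, 78.3] [0.0, -0.0004, -0.0003]
```

>>> {"op": "step_arm", "data": {
  "moves": [
    [-6,-7.4,0,0,0,0,40],
    [-6,-7.4,10,0,0,0,40],
    [-6,-7.4,40,0,0,0,40],
    [-6,-7.4,65,0,0,0,40],
    [-6,-7.4,78,0,0,0,40],
    [-6,-7.4,78,0,0,0,40],
    [-6,-7.4,78,0,0,0,40]
  ]
}}

```text
clock: 45.25
tcp_pos: [0.4261, 0.0194, 0.0233]
orientation: [-3.139, 0.119, -0.003]
contact_force: [-0.0, -0.7, 0.3]
grip_width: 0.0397
gripper_force: 0.0
```

```bash
python3 go.py 0.425,0.0188,0.0225,-0.076; python3 - <<'E'
from meas2 import *
f=grab('top'); g=f['image'].max(2).astype(float)
for v in range(241,252,2):
    w=np.clip(g[v,263:280]-95,0,None)
    if w.sum()>50: u=(w*np.arange(263,280)).sum()/w.sum(); print(v,int(w.max()),plane(f,[u,v],0.024)[0][:2])
E
```

```text
t 45.25 tcp [0.4261 0.0194 0.0233] yaw -0.0755 tilt [ 0.0021 -0.    ] w 39.7 F [-0.  -0.7  0.3] gf 0
[-1.0, 0.7, 0.8] [-0.0001, -0.0021, 0.0005]
241 65 [0.4892 0.0133]
243 90 [0.4836 0.0132]
245 91 [0.4778 0.0067]
247 62 [0.4721 0.0036]
249 39 [ 0.4663 -0.0013]
251 39 [0.4608 0.0032]
```

Gauge undisturbed. Grip, lift, and check the hold.

>>> {"op": "step_arm", "data": {
  "moves": [
    [0,0,0,0,0,0,0],
    [0,0,0,0,0,0,0],
    [0,0,0,0,0,0,0],
    [0,0,0,0,0,0,0],
    [0,0,0,0,0,0,0],
    [0,0,0,0,0,0,0]
  ],
  "grip_force": 80
}}

```text
clock: 45.9
tcp_pos: [0.4266, 0.0192, 0.0239]
orientation: [3.139, -0.12, 0.006]
contact_force: [-1.1, -0.2, 6.2]
grip_width: 0.0106
gripper_force: 77.8
```

```bash
python3 go.py 0.465,0.026,0.05,-0.03
```

```text
t 45.90 tcp [0.4266 0.0192 0.0239] yaw -0.0762 tilt [ 0.0036 -0.0001] w 10.6 F [-1.1 -0.2  6.2] gf 78
[37.8, -9.7, -25.9] [-0.0001, -0.0036, -0.0462]
```

>>> {"op": "step_arm", "data": {
  "moves": [
    [0,0,-10,0,0,0,0],
    [0,0,-28,0,0,0,0],
    [0,0,-28,0,0,0,0],
    [0,0,-28,0,0,0,0]
  ]
}}

```text
clock: 46.3
tcp_pos: [0.4263, 0.0191, 0.0515]
orientation: [-3.139, 0.12, -0.005]
contact_force: [-0.1, -0.0, -2.0]
grip_width: 0.0112
gripper_force: 77.9
```

```bash
python3 go.py 0.465,0.026,0.05,-0.03
```

```text
t 46.30 tcp [0.4263 0.0191 0.0515] yaw -0.0762 tilt [ 0.0034 -0.0001] w 11.2 F [-0.1 -0.  -2. ] gf 78
[38.1, -9.9, 1.7] [-0.0001, -0.0034, -0.0462]
```

>>> {"op": "step_arm", "data": {
  "moves": [
    [15,-4,0,0,-0.003,-0.02,0],
    [38,-9.9,0,0,-0.003,-0.046,0],
    [38,-9.9,0,0,-0.003,-0.046,0],
    [38,-9.9,12,0,-0.003,-0.046,0],
    [38,-9.9,23,0,-0.003,-0.046,0],
    [38,-9.9,23,0,-0.003,-0.046,0],
    [38,-9.9,23,0,-0.003,-0.046,0]
  ]
}}

```text
clock: 47.0
tcp_pos: [0.4633, 0.026, 0.0273]
orientation: [3.141, -0.047, -0.005]
contact_force: [0.8, -0.7, -1.5]
grip_width: 0.0109
gripper_force: 77.9
```

>>> {"op": "step_arm", "data": {
  "moves": [
    [0,0,1,0,0,0,0],
    [0,0,2,0,0,0,0],
    [0,0,2,0,0,0,0]
  ]
}}

```text
clock: 47.3
tcp_pos: [0.4646, 0.0261, 0.0263]
orientation: [-3.141, 0.047, 0.001]
contact_force: [0.0, -0.7, -1.4]
grip_width: 0.0113
gripper_force: 77.9
```

```bash
python3 go.py 0.465,0.026,0.0235,-0.03
```

```text
t 47.30 tcp [0.4646 0.0261 0.0263] yaw -0.0300 tilt [-0.0007  0.    ] w 11.3 F [ 0.  -0.7 -1.4] gf 78
[0.4, 0.1, 2.8] [-0.0, 0.0007, 0.0]
```

>>> {"op": "step_arm", "data": {
  "moves": [
    [0,0,1,0,0,0,0],
    [0,0,2,0,0,0,0],
    [0,0,2.5,0,0,0,0],
    [0,0,2.5,0,0,0,0]
  ]
}}

```text
clock: 47.7
tcp_pos: [0.4647, 0.0261, 0.024]
orientation: [3.141, -0.047, -0.001]
contact_force: [-1.2, 0.0, 4.6]
grip_width: 0.0109
gripper_force: 78.9
```

```bash
python3 go.py 0.465,0.026,0.0235,-0.03
```

```text
t 47.70 tcp [0.4647 0.0261 0.024 ] yaw -0.0299 tilt [-0.0009 -0.0002] w 10.9 F [-1.2  0.   4.6] gf 79
[0.3, 0.1, 0.5] [0.0002, 0.0009, 0.0001]
```

>>> {"op": "step_arm", "data": {
  "moves": [
    [0,0,-0.3,0,0,0,10],
    [0,0,-0.3,0,0,0,40],
    [0,0,-0.3,0,0,0,40],
    [0,0,-0.3,0,0,0,40],
    [0,0,-20,0,0,0,40],
    [0,0,-60,0,0,0,40],
    [0,0,-110,0,0,0,40],
    [0,0,-130,0,0,0,40]
  ]
}}

```text
clock: 48.5
tcp_pos: [0.4666, 0.0267, 0.1576]
orientation: [-3.141, 0.047, -0.007]
contact_force: [1.1, -1.0, -0.1]
grip_width: 0.0402
gripper_force: 0.0
```

>>> {"op": "step_arm", "data": {
  "moves": [
    [0,50,0,0,0,0,40],
    [0,100,0,0,0,0,40],
    [0,150,0,0,0,0,40],
    [0,200,0,0,0,0,40],
    [0,250,0,0,0,0,40],
    [0,300,0,0,0,0,40],
    [0,300,0,0,0,0,40],
    [0,300,0,0,0,0,40]
  ]
}}

```text
clock: 49.3
tcp_pos: [0.4552, -0.2747, 0.1533]
orientation: [-3.141, 0.052, 0.002]
contact_force: [0.6, 0.5, -0.1]
grip_width: 0.0402
gripper_force: 0.0
```

```bash
python3 meas2.py | grep -A9 handle; python3 - <<'E'
from h import *
f=grab('top'); save(f,'end2',(225,190,335,280),6)
E
```

```text
handle [[0.4533 0.026  0.06  ]]
229 [0.5235 0.0228 0.024 ]
232 [0.515  0.0234 0.024 ]
235 [0.5064 0.0237 0.024 ]
238 [0.4979 0.0238 0.024 ]
241 [0.4894 0.0239 0.024 ]
244 [0.4809 0.0242 0.024 ]
247 [0.4724 0.0249 0.024 ]
wood [[454. 190.]
 [459. 190.]
```

View pics/end2.png

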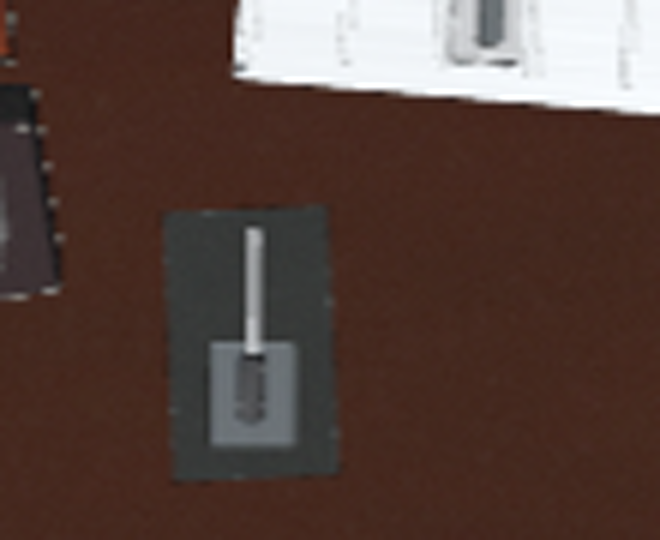

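The gauge stands well inside its mat (foot at (253,393) in the crop), the faulty block stands in its bay, and the arm is clear of everything. Handing in.

```bash
python3 -c "
from bench import r
print(r.hand_in())"
```

```text
the job is handed in; nothing more can be done
None
```

I handed the job in: four blocks were present, and the three sound ones are upright in the shut drawer; the faulty one, in the middle bay, still stands in the rack, the gauge is back on its mat after being knocked off once, and the vial and tape were not touched.

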